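# Preset the curing box of the model-making table

## Task

Take the three-wheel preset module out of its plywood rack, stand it upright on the cutting mat and let go so as to change your grip, then push it fully home in the bay of the curing box, its studded front away from the box's chamber. Set its thumbwheels, left to right as seen from its front, to 4-2-5: each tab has five places, 1 leaning fully to the front, 3 upright, 5 leaning fully to the back. Leave the other things where they are.

Things in the scene. Friction and masses are not known exactly. Their poses are not given: they have to be found in the camera images.
- module: Loose grey block with three thumbwheels in its top, 0.4 to 0.6 kg: 56 mm front to back (x), 66 mm wide (y), 60 mm high. Origin: centre of its underside, z up. Front is -x, marked by a steel strip and two studs (6 mm high) on the top's front edge; left is +y. Hold it by its ends (66 mm, along y) or front and back (56 mm, along x); wheels and tabs never overhang these faces.
- module_front (a point): Point on the module's front face, on its middle line, 30 mm above its underside.
- wheel_left_tip (a point): Middle of the outer end of the left wheel's tab (module y +21 mm). All wheels turn about one axis along y, 50 mm above the underside, in the middle of the block; they are black, 36 mm across, 13 mm wide, and stand 8 mm out of its top. Each has one radial tab 6 mm thick, 9 mm wide (along y), ending 40 mm from the axis: 90 mm above the underside when upright.
- wheel_mid_tip (a point): The same for the middle wheel (module y 0).
- wheel_right_tip (a point): The same for the right wheel (module y -21 mm).
- wheel_left (a joint): Angle (rad) of the left wheel's tab: 0 upright (place 3), negative leans to the front (module -x), positive to the back. Places 1 to 5: -0.6, -0.3, 0, +0.3, +0.6; stops at -0.7 and +0.7. No clicks: friction keeps it where it is left, about 1 N at the tab's end moves it.
- wheel_mid (a joint): The same for the middle wheel.
- wheel_right (a joint): The same for the right wheel.
- rack: Fixed plywood rack; the module starts in it, frames aligned, underside 12 mm up. Origin: underside of its base, below the slot's middle. Base x -70 to +130, y -70 to +70, 12 mm thick. Two walls, inner faces at x = -31 and +31 mm, 8 mm thick, 58 mm long (y), as high as the block, hug its front and back: only its ends are free. A jar, 45 mm high, and a wooden piece lie at x 60 to 125.
- mat: Fixed green cutting mat, 170 (x) by 150 (y) by 3 mm; origin: centre of its underside. A bottle 85 mm high stands 130 to 150 mm from its centre, on its +x side.
- bay: Fixed white curing box. Origin: underside of its 20 mm foot plate (x -70 to +100, y -90 to +90 mm), below the bay's middle. Module home: origin at (0, 0, 20) mm, frames aligned, 2.5 mm play all round. Cheeks beside its ends, 58 mm high over the plate, leave no room for fingers there; lips at front and back are 16 mm high. Chamber behind, x 110 to 220, 88 mm high, a tin 45 mm high on it.
- plate (a joint): Travel (m) of the stiff steel contact plate in the bay's floor: 0 up, 0.008 fully down. A module set down on it stands 8 mm proud of home; its weight is not enough: about 10 N in all pushes the plate down, until it stops hard with the module home. The plate stays where it is left.

How it is judged:
By the outcome, as a careful person would: the job done as asked, in the order asked, and still so for the second after the job is handed in, with the robot touching nothing.
It also fails if it takes over 72 s, if anything falls off the work surface, if the arm or the gripper's body presses on something with over 40 N, if the wrist force passes 120 N, or if a joint passes its speed limit or range.

## Robot

A 6-joint arm with a two-finger parallel gripper is mounted at the origin on the work surface. World frame = base frame: x ahead of the robot, y to its left, z up, the work surface at z = 0. Lengths are in m, angles in rad, forces in N, time in s.
With the tool pointing down it reaches from about 0.375 to 0.9 m from the base axis. Payload 3.1 kg.
Tool frame: the origin (TCP) lies midway between the tips of the shut fingers; the grasp point (between the pads) lies 19 mm behind it (manip.grasp_offset is the distance from the TCP to the grasp point, in m); z points along the fingers, y is the line along which they close (so a half turn about z gives the same grasp; the last joint's range is limited). The gripper opens to 85 mm and grips with 20 to 120 N. Pads are 22 mm wide; open, the fingers measure 114 mm over their backs; the gripper's body (76 mm by 85 mm) begins 54 mm behind the grasp point. The pads swing forward as they close: fully open they stand 13 mm farther back than shut.
Start: joints at [1.071, 0.527, 1.433, -0, 1.181, -0.178], TCP at [0.198, 0.593, 0.231] pointing down, gripper open.
Joint ranges: [-3.08, 3.08], [-0.75, 2.2], [0.22, 2.44], [-1.43, 4.57], [0, 2.65], [-2.85, 2.85]. Speed limits (rad/s): [2.79, 2.79, 3.14, 3.14, 3.14, 3.14].

## Interface

Orientations are given as a unit quaternion [x, y, z, w].
In Python, from station import sensors, cams, order, manip gives the robot as it stands.
- The arm moves only by the tool move_arm, never from a script. Its argument "targets" is a list of rows, each an object of numbers: "dx", "dy", "dz": the shift along the world's x, y, z normalised to -1 to 1, where 1 is 25 mm; "rx", "ry", "rz": the turn, a rotation vector about the world's x, y, z normalised to -1 to 1, where 1 is 30 degrees. A call has exactly 10 rows; each row shifts and turns the commanded pose from where the row before left it; what a row does not reach is not made up. A row lasts 1/8 s, in which the tool goes at most 62.5 mm and 10.7 degrees, less where a joint would pass 70% of its speed; a pose out of reach is approached as far as the arm can. A call with a number of a shift or a turn outside -1 to 1 is refused whole. A call with a gripper value outside its range is refused whole. "claw" is the opening in per cent of the stroke, from 0 (shut) to 100 (fully open), set as the call begins (left out, the last holds). The fingers move at their own pace and stop on an object; "newtons" is the grip in N (left out, the last holds). Time passes only in rows, so rows that do not move let the fingers close, or fill a call up. It gives the time, the measured TCP pose, the force, the opening and the grip force at its end, in the units of the state.
- sensors.sense(): the state, without advancing time (a new reading comes with each control period).
- cams.snapshot(name): name is "side" or "top"; returns the picture (480x640x3 uint8, red, green, blue); there is no depth.
- cams.camera_model(name): a dict with "fx", "fy", "cx", "cy" (pixels), "extrinsics" (4x4, takes a point from world to camera coordinates). Camera axes: x right, y down, z forward; pixel columns grow to the right and rows downward; lengths in m; the calibration is good to about 2 mm. A picture is of the moment at which its call begins. camera_model takes no time and is no camera call.
- order.sign_off(): hands the job in; it is judged then, once.
The state is a dict: "t": time; "q": joint angles; "qd": joint speeds; "tau": joint torques, N m; "tcp_pos": TCP position; "tool_rot": TCP orientation; "force": force on the tool from outside, world axes, zero at the start; "ft_torque": the same for the moment, N m; "finger_gap": opening from 0.0 (shut) to 1.0 (fully open); "gripper_force": force on a finger pad.
Only numpy, scipy, OpenCV 4.12 (cv2) and the standard library are available. Lean on these libraries where they do the work, as an engineer would, in place of code of your own. Each camera call takes 0.05 s, during which the arm holds its last target. There are 200 camera calls.

## Working session

There is one attempt and no reset: what is moved stays moved. The work goes in short steps, Python scripts to look and compute and a tool call to move; the robot and the scene stay as the last step left them, time stands still between calls to the robot, and variables do not carry over. Pictures are saved under pics/ and viewed, at most 10 in all, crops included, and the job is handed in when it is done.

Besides the shell and the picture viewer there is one more tool, called after "Call:" in YAML: its name, and indented under it one key for each argument. move_arm: Moves the arm, as the interface text tells. Scaled input: -1 to 1 covers 25 mm each way for a shift and 30 degrees each way for a turn. Its arguments: {"type":"object","properties":{"targets":{"type":"array"},"claw":{"type":"number"},"newtons":{"type":"number"}},"required":["targets"]}

```bash
ls; mkdir -p pics; python3 - <<'E'
from station import sensors,cams
import cv2,numpy as np
for n in ("top","side"):
    im=cams.snapshot(n); cv2.imwrite(f"pics/{n}0.png",im[:,:,::-1])
    m=cams.camera_model(n); print(n,m['fx'],m['fy'],m['cx'],m['cy']); print(np.round(m['extrinsics'],3).tolist())
s=sensors.sense(); print(s)
E
```

```text
pics
top 569.7425735692257 569.7425735692257 312.98858104330014 252.08946995552907
[[0.015, -1.0, -0.02, -0.009], [-0.982, -0.011, -0.19, 0.494], [0.19, 0.023, -0.982, 0.967], [0.0, 0.0, 0.0, 1.0]]
side 504.845158721138 504.845158721138 314.62423553982984 228.96691600142032
[[0.992, -0.129, 0.005, -0.504], [-0.058, -0.482, -0.874, 0.117], [0.116, 0.866, -0.486, 0.96], [0.0, 0.0, 0.0, 1.0]]
{'t': 0.1, 'q': array([ 1.07050755e+00,  5.28365765e-01,  1.43377876e+00, -2.93369315e-05,
        1.18139333e+00, -1.78507453e-01]), 'qd': array([ 0.00044965, -0.0044648 , -0.00113463, -0.00075284, -0.00145391,
        0.00168497]), 'tau': array([-4.21258956e-04, -4.43301129e+01, -1.78585410e+01, -2.10920607e-04,
        3.88622531e-03, -1.12979893e-05]), 'tcp_pos': array([0.1973308 , 0.5923518 , 0.23043458]), 'tool_rot': array([ 1.60191845e-01,  9.87085420e-01, -9.21631267e-04, -3.11005454e-04]), 'force': array([-1.04626254, -0.22865981, -0.42511974]), 'ft_torque': array([-0.00115474, -0.01045657, -0.01350675]), 'gripper_force': 0.0, 'finger_gap': 1.0001329930543696}
```

View pics/top0.png

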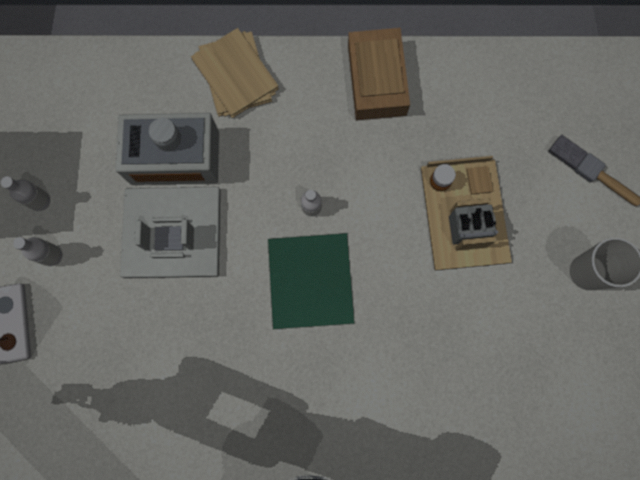

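View pics/side0.png

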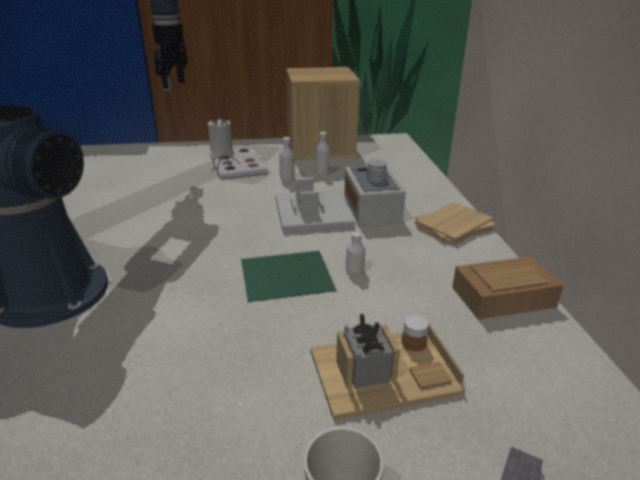

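```bash
cat > h.py <<'E'
import numpy as np, cv2
from station import sensors,cams
def ray(n,u,v):
    m=cams.camera_model(n);E=np.array(m['extrinsics']);R=E[:3,:3];c=-R.T@E[:3,3]
    return c,R.T@np.array([(u-m['cx'])/m['fx'],(v-m['cy'])/m['fy'],1])
def onz(n,u,v,z):
    c,d=ray(n,u,v);return c+d*(z-c[2])/d[2]
def proj(n,p):
    m=cams.camera_model(n);E=np.array(m['extrinsics']);q=E[:3,:3]@np.array(p)+E[:3,3]
    return np.array([m['fx']*q[0]/q[2]+m['cx'],m['fy']*q[1]/q[2]+m['cy']])
def tri(a,b):  # pixels top, side
    (c1,d1),(c2,d2)=ray('top',*a),ray('side',*b)
    s=np.linalg.lstsq(np.c_[d1,-d2],c2-c1,rcond=None)[0];p,q=c1+s[0]*d1,c2+s[1]*d2
    return (p+q)/2,np.linalg.norm(p-q)
def rect(mask,n,z,mina=300):
    cs,_=cv2.findContours(mask,cv2.RETR_EXTERNAL,cv2.CHAIN_APPROX_NONE)
    c=max(cs,key=cv2.contourArea)
    P=np.array([onz(n,u,v,z)[:2] for u,v in c[:,0].astype(float)],np.float32)
    return cv2.minAreaRect(P*1000)
E
python3 - <<'E'
from h import *
t=cv2.imread('pics/top0.png');hsv=cv2.cvtColor(t,cv2.COLOR_BGR2HSV)
g=cv2.inRange(hsv,(60,90,20),(95,255,160));print('mat',rect(g,'top',.003))
w=cv2.inRange(hsv,(8,60,60),(28,255,255));w[:, :412]=0;w[:,520:]=0;w[:150]=0
w=cv2.morphologyEx(w,cv2.MORPH_CLOSE,np.ones((9,9)));print('rack',rect(w,'top',.012))
p=np.full((600,800,3),0,np.uint8)
a=cv2.resize(t[148:278,413:518],None,fx=3.8,fy=3.8,interpolation=2);p[:a.shape[0],:a.shape[1]]=a
b=cv2.resize(t[180:285,115:225],None,fx=3.6,fy=3.6,interpolation=2);p[:b.shape[0],402:402+b.shape[1]]=b[:,:398]
cv2.imwrite('pics/c1.png',np.clip(p*1.6,0,255).astype(np.uint8))
s=cv2.imread('pics/side0.png')
p=np.full((600,800,3),0,np.uint8)
a=cv2.resize(s[305:420,305:470],None,fx=2.4,fy=2.4,interpolation=2);p[:a.shape[0],:a.shape[1]]=a
b=cv2.resize(s[155:240,265:365],None,fx=4,fy=4,interpolation=2);p[:b.shape[0],400:]=b
a=cv2.resize(s[308:390,335:405],None,fx=3.7,fy=3.7,interpolation=2)[:300];p[290:290+a.shape[0],:a.shape[1]]=a
cv2.imwrite('pics/c2.png',np.clip(p*1.6,0,255).astype(np.uint8))
E
```

```text
mat ((450.0065612792969, 3.3434524536132812), (165.02352905273438, 145.36074829101562), 4.7612810134887695)
rack ((580.7800903320312, -282.3482971191406), (206.65911865234375, 140.64137268066406), 6.18293571472168)
```

View pics/c1.png

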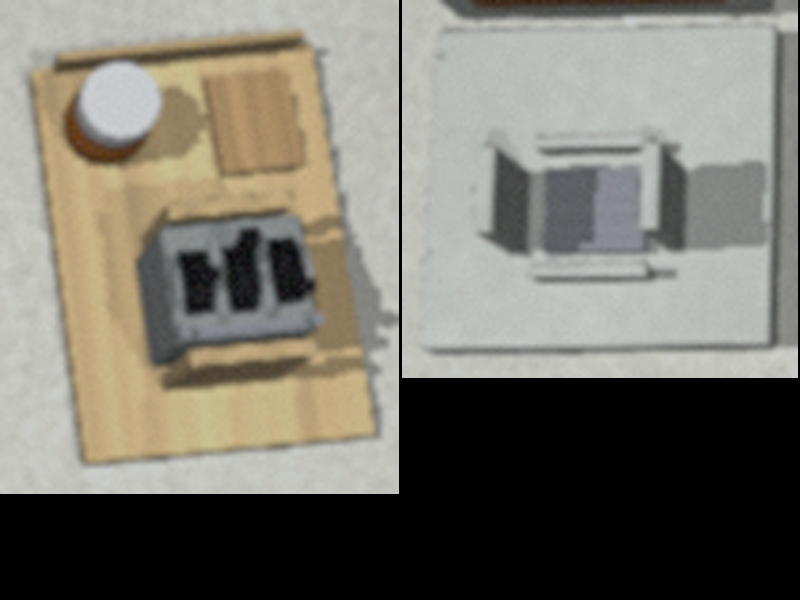

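View pics/c2.png

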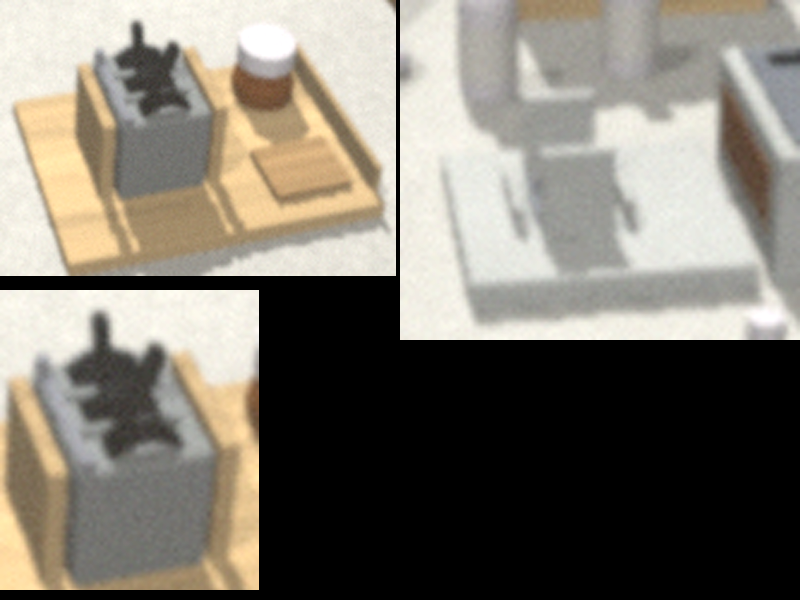

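```bash
python3 - <<'E'
from h import *
from station import manip
print([ (a,getattr(manip,a)) for a in dir(manip) if a[0]!='_'])
T=lambda x,y:(413+x/3.8-.37,148+y/3.8-.37)
B=lambda x,y:(115+(x-402)/3.6-.36,180+y/3.6-.36)
S=lambda x,y:(305+x/2.4-.3,305+y/2.4-.3); S2=lambda x,y:(335+x/3.7-.37,308+(y-290)/3.7-.37)
mm=lambda p:np.round(np.array(p)*1000,1)
ang=lambda a,b:np.degrees(np.arctan2(*(b-a)[1::-1]))
fl,fr,bl=[onz('top',*T(*p),.012) for p in((85,462),(378,435),(32,72))]
print('rack',mm([fl,fr,bl]),'yaw',ang(fr,fl)-90,ang(fl,bl))
Y=ang(fr,fl)-90;c=np.cos(np.radians(Y));s=np.sin(np.radians(Y))
ex=np.array([c,s]);ey=np.array([-s,c]);print('rack org',mm((fl+fr)[:2]/2+ex*.070))
M=[onz('top',*T(*p),.072) for p in((172,347),(318,330),(160,225),(300,212))];print('mod',mm(M),mm(np.mean(M,0)),ang(M[1],M[0])-90,ang(M[3],M[2])-90,np.linalg.norm(M[0]-M[1]),np.linalg.norm(M[0]-M[2]))
P=[onz('top',*B(*p),.02) for p in((435,28),(775,25),(425,347),(770,345))];print('bay',mm(P),ang(P[1],P[0])-90,ang(P[3],P[2])-90,ang(P[2],P[0]),ang(P[3],P[1]))
m=np.mean(P,0)[:2];print('centre',mm(m))
# side checks
print('bay side fr/br corners',mm([onz('side',265+(x-400)/4,155+y/4,.02) for x,y in((478,287),(755,265),(442,158))]))
print('rack side',mm([onz('side',*S(*p),.012) for p in((68,265),(382,210),(15,103))]))
print('modtop side', mm([onz('side',*S2(*p),.072) for p in((68,470),(215,440),(42,368))]))
# tabs
for n,a in (('L',(102,315)),('M',(155,348)),('R',(118,448))): print(n,S2(*a))
E
```

```text
[('PlanningError', <class 'station.PlanningError'>), ('grasp_offset', 0.0187)]
rack [[ 471.4 -224.5   12. ]
 [ 486.2 -364.9   12. ]
 [ 667.7 -203.2   12. ]] yaw 6.014416930288689 6.189516561268297
rack org [ 548.4 -287.3]
mod [[ 515.2 -253.8   72. ]
 [ 523.9 -320.4   72. ]
 [ 572.8 -250.2   72. ]
 [ 579.6 -314.7   72. ]] [ 547.9 -284.7   72. ] 7.407491245994962 6.037087874415931 0.06714989428412736 0.057703610970942114
bay [[619.3 356.9  20. ]
 [622.5 178.4  20. ]
 [450.7 348.7  20. ]
 [453.8 173.   20. ]] 1.0246691781522372 1.0270311236418195 2.770726313084453 1.8230899462807757
centre [536.6 264.3]
bay side fr/br corners [[460.6 161.   20. ]
 [621.7 168.2  20. ]
 [451.  334.8  20. ]]
rack side [[ 486.  -367.5   12. ]
 [ 680.3 -350.5   12. ]
 [ 472.4 -230.8   12. ]]
modtop side [[ 520.5 -320.9   72. ]
 [ 580.2 -311.8   72. ]
 [ 521.5 -261.9   72. ]]
L (362.19756756756755, 314.38675675675677)
M (376.52189189189187, 323.3056756756757)
R (366.52189189189187, 350.3327027027027)
```

Call:
move_arm:
  targets:
    - {"dx": 0.6,"dy": -1,"rz": 0.082}
    - {"dx": 0.6,"dy": -1,"rz": 0.082}
    - {"dx": 0.6,"dy": -1,"rz": 0.082}
    - {"dx": 0.6,"dy": -1,"rz": 0.082}
    - {"dx": 0.6,"dy": -1,"rz": 0.082}
    - {"dx": 0.6,"dy": -1,"rz": 0.082}
    - {"dx": 0.6,"dy": -1,"rz": 0.082}
    - {"dx": 0.6,"dy": -1,"rz": 0.082}
    - {"dx": 0.6,"dy": -1,"rz": 0.082}
    - {"dx": 0.6,"dy": -1,"rz": 0.082}
  claw: 100

```text
schema error: expected keys dx, dy, dz, rx, ry, rz
```

Call:
move_arm:
  targets:
    - {"dx": 0.6,"dy": -1}
    - {"dx": 0.6,"dy": -1}
    - {"dx": 0.6,"dy": -1}
    - {"dx": 0.6,"dy": -1}
    - {"dx": 0.6,"dy": -1}
    - {"dx": 0.6,"dy": -1}
    - {"dx": 0.6,"dy": -1}
    - {"dx": 0.6,"dy": -1}
    - {"dx": 0.6,"dy": -1}
    - {"dx": 0.6,"dy": -1}

```text
schema error: expected keys dx, dy, dz, rx, ry, rz
```

Call:
move_arm:
  targets:
    - {"dx": 0.2,"dy": -1}
    - {"dx": 0.2,"dy": -1}
    - {"dx": 0.2,"dy": -1}
    - {"dx": 0.2,"dy": -1}
    - {"dx": 0.2,"dy": -1}
    - {"dx": 0.2,"dy": -1}
    - {"dx": 0.2,"dy": -1}
    - {"dx": 0.2,"dy": -1}
    - {"dx": 0.2,"dy": -1}
    - {"dx": 0.2,"dy": -1}

```text
schema error: expected keys dx, dy, dz, rx, ry, rz
```

Call:
move_arm:
  targets:
    - {"dy": -1}
    - {"dy": -1}
    - {"dy": -1}
    - {"dy": -1}
    - {"dy": -1}
    - {"dy": -0.16}
    - {"dz": -0.5}
    - {"dz": -0.5}
    - {"dz": -0.5}
    - {}

```text
schema error: expected keys dx, dy, dz, rx, ry, rz
```

All six keys are needed in each row.

Call:
move_arm:
  targets:
    - {"dx": 0.6,"dy": -1,"dz": 0,"rx": 0,"ry": 0,"rz": 0.082}
    - {"dx": 0.6,"dy": -1,"dz": 0,"rx": 0,"ry": 0,"rz": 0.082}
    - {"dx": 0.6,"dy": -1,"dz": 0,"rx": 0,"ry": 0,"rz": 0.082}
    - {"dx": 0.6,"dy": -1,"dz": 0,"rx": 0,"ry": 0,"rz": 0.082}
    - {"dx": 0.6,"dy": -1,"dz": 0,"rx": 0,"ry": 0,"rz": 0.082}
    - {"dx": 0.6,"dy": -1,"dz": 0,"rx": 0,"ry": 0,"rz": 0.082}
    - {"dx": 0.6,"dy": -1,"dz": 0,"rx": 0,"ry": 0,"rz": 0.082}
    - {"dx": 0.6,"dy": -1,"dz": 0,"rx": 0,"ry": 0,"rz": 0.082}
    - {"dx": 0.6,"dy": -1,"dz": 0,"rx": 0,"ry": 0,"rz": 0.082}
    - {"dx": 0.6,"dy": -1,"dz": 0,"rx": 0,"ry": 0,"rz": 0.082}
  claw: 100

```text
t: 1.35
tcp_pos: [0.3478, 0.3419, 0.231]
tool_rot: [-0.054, 0.999, -0.0, -0.0]
force: [0.2, 0.1, -0.3]
finger_gap: 0.996
gripper_force: 0.0
```

Call:
move_arm:
  targets:
    - {"dx": 0.6,"dy": -1,"dz": 0,"rx": 0,"ry": 0,"rz": 0}
    - {"dx": 0.6,"dy": -1,"dz": 0,"rx": 0,"ry": 0,"rz": 0}
    - {"dx": 0.6,"dy": -1,"dz": 0,"rx": 0,"ry": 0,"rz": 0}
    - {"dx": 0.6,"dy": -1,"dz": 0,"rx": 0,"ry": 0,"rz": 0}
    - {"dx": 0.6,"dy": -1,"dz": 0,"rx": 0,"ry": 0,"rz": 0}
    - {"dx": 0.6,"dy": -1,"dz": 0,"rx": 0,"ry": 0,"rz": 0}
    - {"dx": 0.6,"dy": -1,"dz": 0,"rx": 0,"ry": 0,"rz": 0}
    - {"dx": 0.6,"dy": -1,"dz": 0,"rx": 0,"ry": 0,"rz": 0}
    - {"dx": 0.6,"dy": -1,"dz": 0,"rx": 0,"ry": 0,"rz": 0}
    - {"dx": 0.6,"dy": -1,"dz": 0,"rx": 0,"ry": 0,"rz": 0}

```text
t: 2.6
tcp_pos: [0.4977, 0.092, 0.231]
tool_rot: [-0.054, 0.999, 0.0, -0.0]
force: [0.1, -0.4, -0.3]
finger_gap: 1.004
gripper_force: 0.0
```

Call:
move_arm:
  targets:
    - {"dx": 0.2,"dy": -1,"dz": 0,"rx": 0,"ry": 0,"rz": 0}
    - {"dx": 0.2,"dy": -1,"dz": 0,"rx": 0,"ry": 0,"rz": 0}
    - {"dx": 0.2,"dy": -1,"dz": 0,"rx": 0,"ry": 0,"rz": 0}
    - {"dx": 0.2,"dy": -1,"dz": 0,"rx": 0,"ry": 0,"rz": 0}
    - {"dx": 0.2,"dy": -1,"dz": 0,"rx": 0,"ry": 0,"rz": 0}
    - {"dx": 0.2,"dy": -1,"dz": 0,"rx": 0,"ry": 0,"rz": 0}
    - {"dx": 0.2,"dy": -1,"dz": 0,"rx": 0,"ry": 0,"rz": 0}
    - {"dx": 0.2,"dy": -1,"dz": 0,"rx": 0,"ry": 0,"rz": 0}
    - {"dx": 0.2,"dy": -1,"dz": 0,"rx": 0,"ry": 0,"rz": 0}
    - {"dx": 0.2,"dy": -1,"dz": 0,"rx": 0,"ry": 0,"rz": 0}

```text
t: 3.85
tcp_pos: [0.5475, -0.1579, 0.2309]
tool_rot: [-0.054, 0.999, 0.0, -0.0]
force: [0.1, -0.5, 0.3]
finger_gap: 0.996
gripper_force: 0.0
```

Call:
move_arm:
  targets:
    - {"dx": 0,"dy": -1,"dz": 0,"rx": 0,"ry": 0,"rz": 0}
    - {"dx": 0,"dy": -1,"dz": 0,"rx": 0,"ry": 0,"rz": 0}
    - {"dx": 0,"dy": -1,"dz": 0,"rx": 0,"ry": 0,"rz": 0}
    - {"dx": 0,"dy": -1,"dz": 0,"rx": 0,"ry": 0,"rz": 0}
    - {"dx": 0,"dy": -1,"dz": 0,"rx": 0,"ry": 0,"rz": 0}
    - {"dx": 0,"dy": -0.16,"dz": 0,"rx": 0,"ry": 0,"rz": 0}
    - {"dx": 0,"dy": 0,"dz": -0.5,"rx": 0,"ry": 0,"rz": 0}
    - {"dx": 0,"dy": 0,"dz": -0.5,"rx": 0,"ry": 0,"rz": 0}
    - {"dx": 0,"dy": 0,"dz": -0.5,"rx": 0,"ry": 0,"rz": 0}
    - {"dx": 0,"dy": 0,"dz": 0,"rx": 0,"ry": 0,"rz": 0}

```text
t: 5.1
tcp_pos: [0.5468, -0.2848, 0.192]
tool_rot: [-0.054, 0.999, 0.001, -0.001]
force: [0.5, -0.2, 0.3]
finger_gap: 1.004
gripper_force: 0.0
```

Call:
move_arm:
  targets:
    - {"dx": 0.04,"dy": -0.05,"dz": -0.8,"rx": 0,"ry": 0,"rz": 0}
    - {"dx": 0,"dy": 0,"dz": -0.8,"rx": 0,"ry": 0,"rz": 0}
    - {"dx": 0,"dy": 0,"dz": -0.8,"rx": 0,"ry": 0,"rz": 0}
    - {"dx": 0,"dy": 0,"dz": -0.8,"rx": 0,"ry": 0,"rz": 0}
    - {"dx": 0,"dy": 0,"dz": -0.7,"rx": 0,"ry": 0,"rz": 0}
    - {"dx": 0,"dy": 0,"dz": -0.7,"rx": 0,"ry": 0,"rz": 0}
    - {"dx": 0,"dy": 0,"dz": -0.7,"rx": 0,"ry": 0,"rz": 0}
    - {"dx": 0,"dy": 0,"dz": -0.5,"rx": 0,"ry": 0,"rz": 0}
    - {"dx": 0,"dy": 0,"dz": -0.4,"rx": 0,"ry": 0,"rz": 0}
    - {"dx": 0,"dy": 0,"dz": 0,"rx": 0,"ry": 0,"rz": 0}

```text
t: 6.35
tcp_pos: [0.5482, -0.2871, 0.038]
tool_rot: [-0.054, 0.999, 0.0, -0.001]
force: [-0.3, -0.6, -0.1]
finger_gap: 1.001
gripper_force: 0.0
```

```bash
python3 - <<'E'
from h import *
t=cams.snapshot('top')[:,:,::-1];s=cams.snapshot('side')[:,:,::-1]
p=np.zeros((480,800,3),np.uint8)
p[:,:400]=cv2.resize(t[150:270,415:515],(400,480),interpolation=2);p[:,400:]=cv2.resize(s[270:414,300:420],(400,480),interpolation=2)
cv2.imwrite('pics/c3.png',np.clip(p*1.6,0,255).astype(np.uint8))
E
```

```text
(no output)
```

View pics/c3.png

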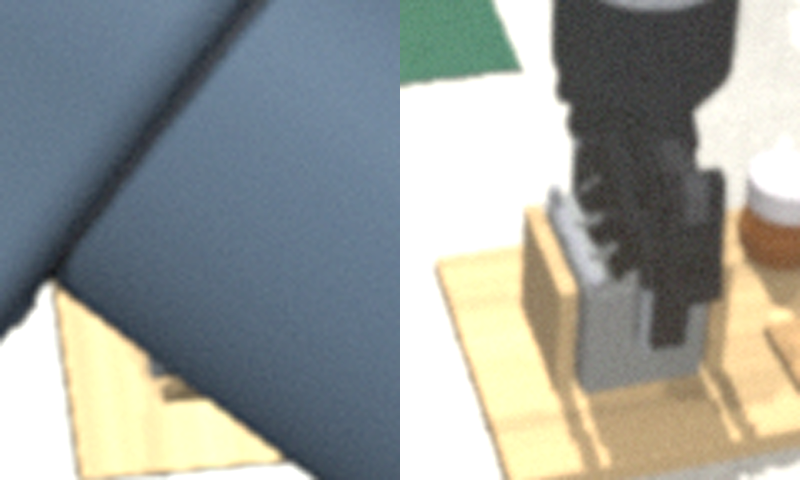

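```bash
python3 - <<'E'
from h import *
f=lambda p:np.round((proj('side',p)-[300,270])*[400/120,480/144]+[400,0])
ex=np.array([.9943,.1063,0]);ey=np.array([-.1063,.9943,0])
tc=np.array([.5482,-.2871,.05]);mc=np.array([.548,-.286,.012])
for d in (.043,.057):
  for w in(-.011,.011): print(d,w,f(tc-ey*d+ex*w))
for x in(-.028,.028):
  for z in(0,.06): print('mod',x,z,f(mc+ex*x-ey*.033+[0,0,z]))
print(proj('side',tc-ey*.043))
E
```

```text
0.043 -0.011 [629. 339.]
0.043 0.011 [678. 330.]
0.057 -0.011 [640. 363.]
0.057 0.011 [689. 354.]
mod -0.028 0 [578. 391.]
mod -0.028 0.06 [584. 288.]
mod 0.028 0 [699. 369.]
mod 0.028 0.06 [710. 267.]
[375.96355534 370.39192135]
```

Call:
move_arm:
  targets:
    - {"dx": 0,"dy": 0,"dz": 0,"rx": 0,"ry": 0,"rz": 0}
    - {"dx": 0,"dy": 0,"dz": 0,"rx": 0,"ry": 0,"rz": 0}
    - {"dx": 0,"dy": 0,"dz": 0,"rx": 0,"ry": 0,"rz": 0}
    - {"dx": 0,"dy": 0,"dz": 0,"rx": 0,"ry": 0,"rz": 0}
    - {"dx": 0,"dy": 0,"dz": 0,"rx": 0,"ry": 0,"rz": 0}
    - {"dx": 0,"dy": 0,"dz": 0,"rx": 0,"ry": 0,"rz": 0}
    - {"dx": 0,"dy": 0,"dz": 0,"rx": 0,"ry": 0,"rz": 0}
    - {"dx": 0,"dy": 0,"dz": 0.2,"rx": 0,"ry": 0,"rz": 0}
    - {"dx": 0,"dy": 0,"dz": 0.2,"rx": 0,"ry": 0,"rz": 0}
    - {"dx": 0,"dy": 0,"dz": 0.2,"rx": 0,"ry": 0,"rz": 0}
  claw: 0
  newtons: 60

```text
t: 7.7
tcp_pos: [0.5483, -0.2873, 0.0535]
tool_rot: [-0.054, 0.999, 0.0, -0.0]
force: [-0.1, -0.3, -6.1]
finger_gap: 0.76
gripper_force: 68.7
```

Call:
move_arm:
  targets:
    - {"dx": 0,"dy": 0,"dz": 0.7,"rx": 0,"ry": 0,"rz": 0}
    - {"dx": 0,"dy": 0,"dz": 0.8,"rx": 0,"ry": 0,"rz": 0}
    - {"dx": 0,"dy": 0,"dz": 0.8,"rx": 0,"ry": 0,"rz": 0}
    - {"dx": 0,"dy": 0,"dz": 0.7,"rx": 0,"ry": 0,"rz": 0}
    - {"dx": -0.2,"dy": 0.4,"dz": 0.2,"rx": 0,"ry": 0,"rz": 0}
    - {"dx": -0.3,"dy": 0.8,"dz": 0,"rx": 0,"ry": 0,"rz": 0}
    - {"dx": -0.3,"dy": 0.9,"dz": 0,"rx": 0,"ry": 0,"rz": 0}
    - {"dx": -0.3,"dy": 0.9,"dz": 0,"rx": 0,"ry": 0,"rz": 0}
    - {"dx": -0.3,"dy": 0.9,"dz": 0,"rx": 0,"ry": 0,"rz": 0}
    - {"dx": -0.3,"dy": 0.9,"dz": 0,"rx": 0,"ry": 0,"rz": 0}

```text
t: 8.95
tcp_pos: [0.505, -0.1657, 0.1336]
tool_rot: [-0.054, 0.999, 0.0, -0.001]
force: [0.3, 0.6, -4.9]
finger_gap: 0.76
gripper_force: 68.9
```

Call:
move_arm:
  targets:
    - {"dx": -0.3,"dy": 0.9,"dz": 0,"rx": 0,"ry": 0,"rz": 0}
    - {"dx": -0.3,"dy": 0.9,"dz": 0,"rx": 0,"ry": 0,"rz": 0}
    - {"dx": -0.3,"dy": 0.9,"dz": 0,"rx": 0,"ry": 0,"rz": 0}
    - {"dx": -0.3,"dy": 0.9,"dz": 0,"rx": 0,"ry": 0,"rz": 0}
    - {"dx": -0.3,"dy": 0.9,"dz": 0,"rx": 0,"ry": 0,"rz": 0}
    - {"dx": -0.3,"dy": 0.9,"dz": 0,"rx": 0,"ry": 0,"rz": -0.05}
    - {"dx": -0.3,"dy": 0.8,"dz": 0,"rx": 0,"ry": 0,"rz": -0.05}
    - {"dx": -0.3,"dy": 0.4,"dz": -0.2,"rx": 0,"ry": 0,"rz": -0.05}
    - {"dx": -0.1,"dy": 0.3,"dz": -0.6,"rx": 0,"ry": 0,"rz": 0}
    - {"dx": 0,"dy": 0,"dz": -0.6,"rx": 0,"ry": 0,"rz": 0}

```text
t: 10.2
tcp_pos: [0.4433, 0.0064, 0.0988]
tool_rot: [-0.015, 1.0, -0.0, 0.0]
force: [-0.3, -0.0, -4.9]
finger_gap: 0.765
gripper_force: 68.9
```

```bash
python3 - <<'E'
from h import *
# bay: refine with the bay features from first pictures (arm was elsewhere)
t=cv2.imread('pics/top0.png').astype(int)
# foot plate / lips / cheeks profile along bay lines
B=lambda x,y:(115+(x-402)/3.6-.36,180+y/3.6-.36)
mm=lambda p:np.round(np.array(p)*1000,1)
H=.02
for name,pts,z in (('backlip top',[(538,138),(642,138)],.036),('frontlip top',[(533,262),(648,264)],.036),('steel plate',[(545,170),(640,168),(545,250),(640,250)],.028),('cheekR top',[(645,138),(663,138),(640,228),(660,230)],.078),('cheekL top',[(488,140),(496,148),(478,232),(488,238)],.078)):
  print(name,mm([onz('top',*B(*p),z)[:2] for p in pts]).tolist())
E
```

```text
backlip top [[556.5, 293.5], [557.0, 240.3]]
frontlip top [[492.2, 291.6], [491.8, 233.4]]
steel plate [[541.7, 291.3], [543.2, 242.5], [500.0, 288.4], [500.5, 239.9]]
cheekR top [[546.4, 227.7], [546.5, 218.9], [501.6, 227.5], [500.7, 217.7]]
cheekL top [[544.6, 304.7], [540.6, 300.5], [498.7, 306.2], [495.8, 301.1]]
```

Call:
move_arm:
  targets:
    - {"dx": 0,"dy": 0,"dz": -0.6,"rx": 0,"ry": 0,"rz": 0}
    - {"dx": 0,"dy": 0,"dz": -0.6,"rx": 0,"ry": 0,"rz": 0}
    - {"dx": 0,"dy": 0,"dz": -0.6,"rx": 0,"ry": 0,"rz": 0}
    - {"dx": 0,"dy": 0,"dz": -0.4,"rx": 0,"ry": 0,"rz": 0}
    - {"dx": 0,"dy": 0,"dz": -0.2,"rx": 0,"ry": 0,"rz": 0}
    - {"dx": 0,"dy": 0,"dz": -0.15,"rx": 0,"ry": 0,"rz": 0}
    - {"dx": 0,"dy": 0,"dz": -0.1,"rx": 0,"ry": 0,"rz": 0}
    - {"dx": 0,"dy": 0,"dz": 0,"rx": 0,"ry": 0,"rz": 0}
    - {"dx": 0,"dy": 0,"dz": 0,"rx": 0,"ry": 0,"rz": 0}
    - {"dx": 0,"dy": 0,"dz": 0,"rx": 0,"ry": 0,"rz": 0}

```text
t: 11.45
tcp_pos: [0.4438, 0.0051, 0.0328]
tool_rot: [-0.014, 1.0, -0.0, 0.0]
force: [-0.5, 0.2, -5.1]
finger_gap: 0.766
gripper_force: 68.8
```

```bash
python3 - <<'E'
from h import *
t=cv2.cvtColor(cv2.imread('pics/top0.png'),cv2.COLOR_BGR2GRAY).astype(float)
t=cv2.GaussianBlur(t,(0,0),1)
def edge(hor,rng,lo,hi,z):
    P=[]
    for i in rng:
        a=t[lo:hi,i] if hor else t[i,lo:hi]
        g=np.abs(np.diff(a));k=g.argmax();
        if 0<k<len(g)-1:
            d=g[k-1]-2*g[k]+g[k+1];o=.5*(g[k-1]-g[k+1])/d if d else 0
        else: o=0
        c=lo+k+o+.5;P.append(onz('top',*((i,c) if hor else (c,i)),z)[:2]*1000)
    l=cv2.fitLine(np.array(P,np.float32),cv2.DIST_HUBER,0,.01,.01).ravel()
    return np.round(l,3),np.degrees(np.arctan(l[1]/l[0] if not hor else -l[0]/l[1]))
print('front',edge(True,range(128,212),268,285,.02))
print('right',edge(False,range(195,270),212,224,.02))
print('left',edge(False,range(195,270),116,128,.02))
from station import sensors
print(sensors.sense()['force'])
E
```

```text
front (array([1.70000e-02, 1.00000e+00, 4.50282e+02, 2.52529e+02], dtype=float32), np.float32(-0.9461904))
right (array([1.00000e+00, 2.90000e-02, 5.42729e+02, 1.76569e+02], dtype=float32), np.float32(1.6583112))
left (array([1.00000e+00, 2.20000e-02, 5.35349e+02, 3.55537e+02], dtype=float32), np.float32(1.2879395))
[-0.4770925   0.18426151 -5.07932869]
```

Call:
move_arm:
  targets:
    - {"dx": 0,"dy": 0,"dz": -0.06,"rx": 0,"ry": 0,"rz": 0}
    - {"dx": 0,"dy": 0,"dz": -0.05,"rx": 0,"ry": 0,"rz": 0}
    - {"dx": 0,"dy": 0,"dz": -0.02,"rx": 0,"ry": 0,"rz": 0}
    - {"dx": 0,"dy": 0,"dz": 0,"rx": 0,"ry": 0,"rz": 0}
    - {"dx": 0,"dy": 0,"dz": 0,"rx": 0,"ry": 0,"rz": 0}
    - {"dx": 0,"dy": 0,"dz": 0,"rx": 0,"ry": 0,"rz": 0}
    - {"dx": 0,"dy": 0,"dz": 0,"rx": 0,"ry": 0,"rz": 0}
    - {"dx": 0,"dy": 0,"dz": 0,"rx": 0,"ry": 0,"rz": 0}
    - {"dx": 0,"dy": 0,"dz": 0,"rx": 0,"ry": 0,"rz": 0}
    - {"dx": 0,"dy": 0,"dz": 0,"rx": 0,"ry": 0,"rz": 0}

```text
t: 12.7
tcp_pos: [0.4438, 0.0051, 0.0308]
tool_rot: [-0.015, 1.0, -0.0, 0.001]
force: [-2.0, -0.4, 12.8]
finger_gap: 0.761
gripper_force: 71.1
```

Call:
move_arm:
  targets:
    - {"dx": 0,"dy": 0,"dz": 0,"rx": 0,"ry": 0,"rz": 0}
    - {"dx": 0,"dy": 0,"dz": 0,"rx": 0,"ry": 0,"rz": 0}
    - {"dx": 0,"dy": 0,"dz": 0,"rx": 0,"ry": 0,"rz": 0}
    - {"dx": 0,"dy": 0,"dz": 0,"rx": 0,"ry": 0,"rz": 0}
    - {"dx": 0,"dy": 0,"dz": 0.4,"rx": 0,"ry": 0,"rz": 0}
    - {"dx": 0,"dy": 0,"dz": 0.6,"rx": 0,"ry": 0,"rz": 0}
    - {"dx": 0,"dy": 0,"dz": 0.6,"rx": 0,"ry": 0,"rz": 0}
    - {"dx": 0,"dy": 0,"dz": 0.6,"rx": 0,"ry": 0,"rz": 0}
    - {"dx": 0,"dy": 0,"dz": 0.6,"rx": 0,"ry": 0,"rz": 0}
    - {"dx": 0,"dy": 0,"dz": 0.6,"rx": 0,"ry": 0,"rz": 0}
  claw: 100

```text
t: 13.95
tcp_pos: [0.4435, 0.0052, 0.1154]
tool_rot: [-0.015, 1.0, -0.0, 0.0]
force: [0.3, -0.7, 0.3]
finger_gap: 1.002
gripper_force: 0.0
```

Call:
move_arm:
  targets:
    - {"dx": 0,"dy": 0,"dz": 0.2,"rx": 0,"ry": 0,"rz": 0}
    - {"dx": 0,"dy": 0,"dz": 0,"rx": 0,"ry": 0,"rz": -0.3}
    - {"dx": 0,"dy": 0,"dz": 0,"rx": 0,"ry": 0,"rz": -0.34}
    - {"dx": 0,"dy": 0,"dz": 0,"rx": 0,"ry": 0,"rz": -0.34}
    - {"dx": 0,"dy": 0,"dz": 0,"rx": 0,"ry": 0,"rz": -0.34}
    - {"dx": 0,"dy": 0,"dz": 0,"rx": 0,"ry": 0,"rz": -0.34}
    - {"dx": 0,"dy": 0,"dz": 0,"rx": 0,"ry": 0,"rz": -0.34}
    - {"dx": 0,"dy": 0,"dz": 0,"rx": 0,"ry": 0,"rz": -0.34}
    - {"dx": 0,"dy": 0,"dz": 0,"rx": 0,"ry": 0,"rz": -0.34}
    - {"dx": 0,"dy": 0,"dz": 0,"rx": 0,"ry": 0,"rz": -0.32}

```text
t: 15.2
tcp_pos: [0.4433, 0.0052, 0.1192]
tool_rot: [0.699, 0.715, -0.0, -0.0]
force: [0.6, -0.5, 0.4]
finger_gap: 1.001
gripper_force: 0.0
```

```bash
python3 - <<'E'
from h import *
t=cams.snapshot('top')[:,:,::-1];s=cams.snapshot('side')[:,:,::-1]
cv2.imwrite('pics/t4.png',t);cv2.imwrite('pics/s4.png',s)
p=np.zeros((480,800,3),np.uint8)
p[:,:400]=cv2.resize(t[220:340,260:360],(400,480),interpolation=2);p[:,400:]=cv2.resize(s[180:324,230:350],(400,480),interpolation=2)
cv2.imwrite('pics/c4.png',np.clip(p*1.6,0,255).astype(np.uint8))
f=lambda p:np.round((proj('side',p)-[230,180])*[400/120,480/144]+[400,0])
for x in(-.028,.028):
  for z in(0,.06): print(x,z,f([.444+x,.005-.033,.003+z]))
for w in(-.057,-.043,.043,.057): print('finger',w,f([.444+w,.005,.126]))
E
```

```text
-0.028 0 [531. 341.]
-0.028 0.06 [527. 253.]
0.028 0 [627. 334.]
0.028 0.06 [626. 247.]
finger -0.057 [468. 131.]
finger -0.043 [493. 130.]
finger 0.043 [645. 121.]
finger 0.057 [669. 120.]
```

View pics/c4.png

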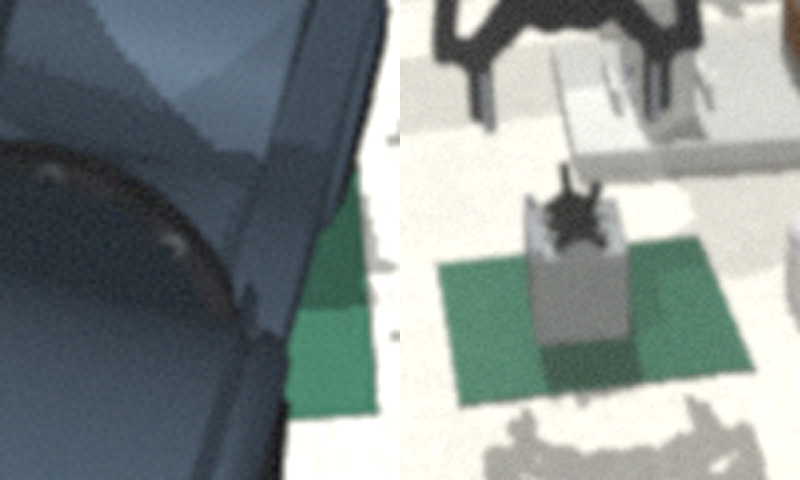

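Call:
move_arm:
  targets:
    - {"dx": 0.03,"dy": 0,"dz": -0.6,"rx": 0,"ry": 0,"rz": 0}
    - {"dx": 0,"dy": 0,"dz": -0.7,"rx": 0,"ry": 0,"rz": 0}
    - {"dx": 0,"dy": 0,"dz": -0.7,"rx": 0,"ry": 0,"rz": 0}
    - {"dx": 0,"dy": 0,"dz": -0.7,"rx": 0,"ry": 0,"rz": 0}
    - {"dx": 0,"dy": 0,"dz": -0.5,"rx": 0,"ry": 0,"rz": 0}
    - {"dx": 0,"dy": 0,"dz": -0.35,"rx": 0,"ry": 0,"rz": 0}
    - {"dx": 0,"dy": 0,"dz": 0,"rx": 0,"ry": 0,"rz": 0}
    - {"dx": 0,"dy": 0,"dz": 0,"rx": 0,"ry": 0,"rz": 0}
    - {"dx": 0,"dy": 0,"dz": 0,"rx": 0,"ry": 0,"rz": 0}
    - {"dx": 0,"dy": 0,"dz": 0,"rx": 0,"ry": 0,"rz": 0}

```text
t: 16.55
tcp_pos: [0.4446, 0.0051, 0.0309]
tool_rot: [0.697, 0.717, 0.0, 0.0]
force: [0.4, -0.7, -0.5]
finger_gap: 0.998
gripper_force: 0.0
```

Call:
move_arm:
  targets:
    - {"dx": 0,"dy": 0,"dz": 0,"rx": 0,"ry": 0,"rz": 0}
    - {"dx": 0,"dy": 0,"dz": 0,"rx": 0,"ry": 0,"rz": 0}
    - {"dx": 0,"dy": 0,"dz": 0,"rx": 0,"ry": 0,"rz": 0}
    - {"dx": 0,"dy": 0,"dz": 0,"rx": 0,"ry": 0,"rz": 0}
    - {"dx": 0,"dy": 0,"dz": 0,"rx": 0,"ry": 0,"rz": 0}
    - {"dx": 0,"dy": 0,"dz": 0,"rx": 0,"ry": 0,"rz": 0}
    - {"dx": 0,"dy": 0,"dz": 0,"rx": 0,"ry": 0,"rz": 0}
    - {"dx": 0,"dy": 0,"dz": 0,"rx": 0,"ry": 0,"rz": 0}
    - {"dx": 0,"dy": 0,"dz": 0.1,"rx": 0,"ry": 0,"rz": 0}
    - {"dx": 0,"dy": 0,"dz": 0.3,"rx": 0,"ry": 0,"rz": 0}
  claw: 0
  newtons: 70

```text
t: 17.8
tcp_pos: [0.4437, 0.0053, 0.0403]
tool_rot: [0.697, 0.717, -0.0, -0.001]
force: [-0.2, -0.2, -5.5]
finger_gap: 0.647
gripper_force: 74.9
```

Call:
move_arm:
  targets:
    - {"dx": 0,"dy": 0,"dz": 0.8,"rx": 0,"ry": 0,"rz": 0}
    - {"dx": 0,"dy": 0,"dz": 0.9,"rx": 0,"ry": 0,"rz": 0}
    - {"dx": 0,"dy": 0.2,"dz": 0.9,"rx": 0,"ry": 0,"rz": 0}
    - {"dx": 0,"dy": 0.5,"dz": 0.9,"rx": 0,"ry": 0,"rz": 0}
    - {"dx": 0.2,"dy": 0.9,"dz": 0.5,"rx": 0,"ry": 0,"rz": 0}
    - {"dx": 0.4,"dy": 0.9,"dz": 0.2,"rx": 0,"ry": 0,"rz": 0}
    - {"dx": 0.4,"dy": 0.9,"dz": 0,"rx": 0,"ry": 0,"rz": 0}
    - {"dx": 0.4,"dy": 0.9,"dz": 0,"rx": 0,"ry": 0,"rz": 0}
    - {"dx": 0.4,"dy": 0.9,"dz": 0,"rx": 0,"ry": 0,"rz": 0}
    - {"dx": 0.4,"dy": 0.9,"dz": 0,"rx": 0,"ry": 0,"rz": 0}

```text
t: 19.05
tcp_pos: [0.4985, 0.1584, 0.1452]
tool_rot: [0.697, 0.717, -0.001, -0.001]
force: [2.0, 0.1, -5.1]
finger_gap: 0.644
gripper_force: 75.7
```

Call:
move_arm:
  targets:
    - {"dx": 0.4,"dy": 0.9,"dz": 0,"rx": 0,"ry": 0,"rz": 0}
    - {"dx": 0.3,"dy": 0.9,"dz": 0,"rx": 0,"ry": 0,"rz": 0}
    - {"dx": 0.2,"dy": 0.9,"dz": 0,"rx": 0,"ry": 0,"rz": 0}
    - {"dx": 0,"dy": 0.8,"dz": 0,"rx": 0,"ry": 0,"rz": 0}
    - {"dx": 0,"dy": 0.4,"dz": 0,"rx": 0,"ry": 0,"rz": 0}
    - {"dx": 0,"dy": 0.2,"dz": 0,"rx": 0,"ry": 0,"rz": 0}
    - {"dx": 0,"dy": 0,"dz": -0.4,"rx": 0,"ry": 0,"rz": 0}
    - {"dx": 0,"dy": 0,"dz": -0.4,"rx": 0,"ry": 0,"rz": 0}
    - {"dx": 0,"dy": 0,"dz": 0,"rx": 0,"ry": 0,"rz": 0}
    - {"dx": 0,"dy": 0,"dz": 0,"rx": 0,"ry": 0,"rz": 0}

```text
t: 20.3
tcp_pos: [0.522, 0.2598, 0.1253]
tool_rot: [0.697, 0.717, -0.0, -0.0]
force: [-0.5, 0.3, -5.3]
finger_gap: 0.642
gripper_force: 75.5
```

```bash
python3 - <<'E'
from h import *
t=cams.snapshot('top')[:,:,::-1];s=cams.snapshot('side')[:,:,::-1]
cv2.imwrite('pics/t5.png',t);cv2.imwrite('pics/s5.png',s)
p=np.zeros((480,800,3),np.uint8)
p[:,:400]=cv2.resize(t[170:290,110:210],(400,480),interpolation=2);p[:,400:]=cv2.resize(s[110:254,250:370],(400,480),interpolation=2)
cv2.imwrite('pics/c5.png',np.clip(p*1.6,0,255).astype(np.uint8))
st=sensors.sense()['tcp_pos'];print(st)
f=lambda p:np.round((proj('side',p)-[250,110])*[400/120,480/144]+[400,0])
for x in(-.028,.028):
  for z in(0,.06): print(x,z,f([st[0]+x,st[1]-.033,st[2]-.028+z]))
for y in (-.0355,):
  for x in(-.026,.026): print('cheek',f([.5215+x,.265+y,.078]),f([.5215+x,.265+y-.008,.078]))
for x in (-.0305,.0305): print('lip',f([.5215+x,.265,.036]))
E
```

```text
[0.52223004 0.26002164 0.12578865]
-0.028 0 [553. 243.]
-0.028 0.06 [552. 161.]
0.028 0 [633. 239.]
0.028 0.06 [634. 158.]
cheek [555. 267.] [556. 272.]
cheek [629. 263.] [630. 268.]
lip [545. 299.]
lip [628. 295.]
```

View pics/c5.png

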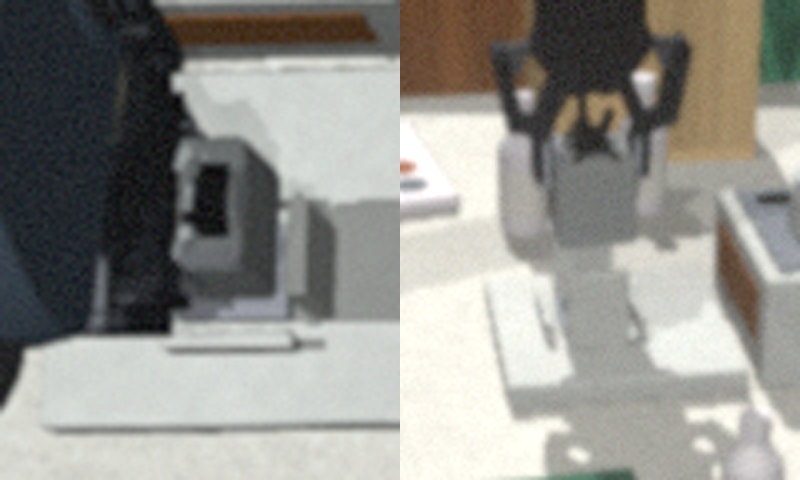

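```bash
python3 - <<'E'
from h import *
t=cv2.imread('pics/t5.png',0)
for v in range(212,246,4): print(v,t[v,166:196].tolist())
print('cols')
for u in range(156,176,4): print(u,t[225:265,u].tolist())
for v in(222,236): print([round(1000*onz('top',u,v,z)[1],1) for u,z in((178,.0975),(179,.0975),(182,.078),(183,.078),(184,.078))])
print('expected u: mod right bottom',proj('top',[.522,.260-.033,.0975]),'cheek inner top',proj('top',[.5215,.265-.0355,.078]))
print('mod front bottom',proj('top',[.522-.028,.260,.0975]),'front lip inner top',proj('top',[.5215-.0305,.265,.036]))
E
```

```text
212 [26, 47, 59, 61, 57, 48, 38, 38, 40, 38, 37, 46, 76, 112, 132, 135, 134, 133, 135, 135, 135, 136, 135, 133, 134, 134, 132, 132, 131, 132]
216 [29, 49, 56, 52, 49, 45, 41, 37, 39, 40, 39, 36, 38, 63, 104, 122, 121, 120, 120, 122, 122, 123, 127, 132, 132, 132, 132, 132, 134, 135]
220 [38, 56, 58, 51, 48, 46, 38, 38, 39, 38, 36, 38, 38, 48, 68, 80, 85, 88, 91, 87, 83, 75, 81, 86, 93, 99, 114, 124, 122, 118]
224 [31, 54, 60, 53, 48, 40, 39, 37, 36, 39, 39, 40, 44, 77, 112, 114, 97, 88, 89, 87, 76, 59, 50, 52, 57, 69, 81, 89, 92, 94]
228 [35, 54, 65, 63, 52, 41, 37, 37, 38, 39, 37, 35, 43, 69, 85, 89, 89, 90, 92, 90, 74, 55, 52, 52, 52, 51, 50, 62, 81, 92]
232 [65, 65, 66, 63, 52, 41, 38, 38, 39, 40, 40, 39, 46, 63, 75, 81, 89, 90, 91, 89, 71, 53, 53, 52, 51, 51, 47, 60, 81, 92]
236 [62, 58, 56, 51, 46, 40, 36, 39, 35, 38, 41, 37, 48, 74, 87, 86, 90, 91, 90, 87, 72, 52, 52, 52, 49, 48, 48, 66, 83, 93]
240 [41, 44, 43, 44, 47, 44, 44, 44, 39, 42, 39, 37, 46, 74, 84, 85, 87, 89, 90, 85, 70, 50, 51, 50, 52, 53, 51, 63, 82, 93]
244 [48, 50, 59, 65, 66, 65, 65, 66, 67, 66, 67, 70, 81, 94, 
[... 644 characters left out ...]
2, 59, 56, 53, 44, 44, 43, 42, 43, 43, 59, 75, 83, 90, 97, 87, 101, 130, 129, 127, 130, 131, 110, 80, 105, 131, 134, 134, 134, 136, 135]
172 [41, 42, 37, 37, 38, 39, 38, 38, 41, 37, 39, 36, 38, 43, 44, 44, 42, 41, 46, 65, 87, 96, 98, 96, 87, 98, 124, 122, 124, 131, 133, 111, 80, 107, 132, 136, 134, 133, 134, 134]
[np.float64(229.3), np.float64(227.6), np.float64(227.5), np.float64(225.8), np.float64(224.0)]
[np.float64(227.9), np.float64(226.1), np.float64(226.1), np.float64(224.3), np.float64(222.6)]
expected u: mod right bottom [178.9296786  228.95630434] cheek inner top [180.29691397 231.7857339 ]
mod front bottom [158.70197191 244.75890534] front lip inner top [165.57520881 253.2324803 ]
```

```bash
python3 - <<'E'
from h import *
t=cv2.imread('pics/top0.png',0)
for v in (224,230,236): print(v,'L',t[v,134:158].tolist(),'R',t[v,172:192].tolist())
for u in (158,164,170): print(u,'back',t[212:234,u].tolist(),'front',t[242:264,u].tolist())
E
```

```text
224 L [117, 113, 116, 118, 117, 111, 93, 61, 43, 48, 55, 69, 86, 101, 112, 119, 118, 118, 119, 118, 117, 117, 118, 119] R [120, 120, 119, 120, 119, 119, 119, 118, 120, 119, 118, 117, 116, 110, 88, 57, 42, 47, 64, 87]
230 L [116, 116, 117, 119, 116, 106, 81, 53, 44, 46, 46, 46, 45, 47, 45, 49, 63, 76, 82, 83, 74, 64, 60, 60] R [88, 87, 87, 86, 86, 86, 86, 82, 80, 97, 117, 119, 116, 108, 81, 51, 42, 45, 44, 44]
236 L [116, 115, 118, 117, 115, 103, 74, 48, 45, 44, 42, 46, 49, 46, 44, 50, 68, 80, 83, 81, 72, 64, 57, 60] R [86, 86, 86, 86, 86, 87, 86, 84, 87, 103, 117, 116, 113, 101, 75, 48, 42, 44, 47, 45]
158 back [119, 118, 120, 119, 114, 108, 112, 114, 103, 70, 65, 96, 120, 121, 103, 72, 58, 60, 58, 60, 60, 61] front [60, 60, 62, 59, 61, 59, 58, 60, 77, 102, 109, 107, 111, 115, 98, 72, 93, 117, 124, 123, 124, 121]
164 back [117, 118, 118, 117, 115, 111, 115, 115, 101, 69, 72, 103, 119, 104, 77, 63, 59, 61, 59, 60, 57, 61] front [59, 62, 59, 59, 60, 69, 76, 75, 90, 111, 109, 107, 114, 117, 100, 77, 92, 117, 122, 120, 121, 120]
170 back [120, 120, 122, 120, 114, 111, 114, 118, 100, 66, 79, 109, 118, 104, 82, 82, 86, 85, 84, 85, 85, 85] front [88, 88, 89, 85, 87, 86, 85, 78, 89, 114, 112, 115, 117, 118, 98, 72, 95, 119, 123, 121, 121, 118]
```

```bash
python3 - <<'E'
from h import *
m=lambda p:np.round(p[:2]*1000,1)
for v,a,b in((236,139.9,180.9),(230,140.1,180.8)):
    A,B=onz('top',a,v,.078),onz('top',b,v,.078);print(m(A),m(B),m((A+B)/2))
for u in(158,164,170):
    print(u,[m(onz('top',u,v,.036)) for v in(221.9,222.9,224,250.2)], [m(onz('top',u,v,.02)) for v in (225.7,)])
print(m(onz('top',160,244,.0978)),m(onz('top',160,243.6,.0978)))
E
```

```text
[513.2 300. ] [514. 228.] [513.6 264. ]
[524.  300.4] [524.7 228.8] [524.3 264.6]
158 [array([549.2, 282.7]), array([547.3, 282.6]), array([545.2, 282.4]), array([496.4, 279.2])] [array([545.9, 287.1])]
164 [array([549.3, 271.7]), array([547.4, 271.5]), array([545.3, 271.4]), array([496.6, 268.2])] [array([546. , 275.9])]
170 [array([549.4, 260.6]), array([547.5, 260.5]), array([545.5, 260.4]), array([496.7, 257.3])] [array([546.1, 264.7])]
[495.3 257.8] [496.  257.8]
```

```bash
python3 - <<'E'
from h import *
m=lambda p:np.round(p[:2]*1000,1)
print('back inner',m(onz('top',164,220.3,.036)),m(onz('top',164,222.4,.02)),'front outer',m(onz('top',164,256.3,.036)),m(onz('top',164,258.2,.02)))
print('plate edges',m(onz('top',170,225.6,.028)),m(onz('top',170,249.8,.028)))
print('front inner guess v', proj('top',[.4915,.264,.036]))
E
```

```text
back inner [552.3 271.9] [552.3 276.3] front outer [485.3 267.5] [484.7 271.9]
plate edges [544.4 262.5] [499.  259.6]
front inner guess v [166.14193621 252.96730299]
```

Call:
move_arm:
  targets:
    - {"dx": -0.03,"dy": 0.16,"dz": 0,"rx": 0,"ry": 0,"rz": 0}
    - {"dx": 0,"dy": 0,"dz": -0.3,"rx": 0,"ry": 0,"rz": 0}
    - {"dx": 0,"dy": 0,"dz": -0.3,"rx": 0,"ry": 0,"rz": 0}
    - {"dx": 0,"dy": 0,"dz": -0.3,"rx": 0,"ry": 0,"rz": 0}
    - {"dx": 0,"dy": 0,"dz": -0.3,"rx": 0,"ry": 0,"rz": 0}
    - {"dx": 0,"dy": 0,"dz": -0.2,"rx": 0,"ry": 0,"rz": 0}
    - {"dx": 0,"dy": 0,"dz": 0,"rx": 0,"ry": 0,"rz": 0}
    - {"dx": 0,"dy": 0,"dz": 0,"rx": 0,"ry": 0,"rz": 0}
    - {"dx": 0,"dy": 0,"dz": 0,"rx": 0,"ry": 0,"rz": 0}
    - {"dx": 0,"dy": 0,"dz": 0,"rx": 0,"ry": 0,"rz": 0}

```text
t: 21.65
tcp_pos: [0.5213, 0.2642, 0.0908]
tool_rot: [0.697, 0.717, 0.0, 0.0]
force: [-0.3, 1.0, -4.5]
finger_gap: 0.641
gripper_force: 75.5
```

Call:
move_arm:
  targets:
    - {"dx": 0,"dy": 0,"dz": -0.2,"rx": 0,"ry": 0,"rz": 0}
    - {"dx": 0,"dy": 0,"dz": -0.2,"rx": 0,"ry": 0,"rz": 0}
    - {"dx": 0,"dy": 0,"dz": -0.2,"rx": 0,"ry": 0,"rz": 0}
    - {"dx": 0,"dy": 0,"dz": -0.2,"rx": 0,"ry": 0,"rz": 0}
    - {"dx": 0,"dy": 0,"dz": -0.15,"rx": 0,"ry": 0,"rz": 0}
    - {"dx": 0,"dy": 0,"dz": -0.15,"rx": 0,"ry": 0,"rz": 0}
    - {"dx": 0,"dy": 0,"dz": -0.15,"rx": 0,"ry": 0,"rz": 0}
    - {"dx": 0,"dy": 0,"dz": 0,"rx": 0,"ry": 0,"rz": 0}
    - {"dx": 0,"dy": 0,"dz": 0,"rx": 0,"ry": 0,"rz": 0}
    - {"dx": 0,"dy": 0,"dz": 0,"rx": 0,"ry": 0,"rz": 0}

```text
t: 22.9
tcp_pos: [0.5213, 0.2642, 0.0595]
tool_rot: [0.697, 0.717, 0.0, 0.0]
force: [0.2, -0.8, -5.9]
finger_gap: 0.64
gripper_force: 75.5
```

Free inside the bay; now press down in small steps.

Call:
move_arm:
  targets:
    - {"dx": 0,"dy": 0,"dz": -0.1,"rx": 0,"ry": 0,"rz": 0}
    - {"dx": 0,"dy": 0,"dz": -0.08,"rx": 0,"ry": 0,"rz": 0}
    - {"dx": 0,"dy": 0,"dz": -0.06,"rx": 0,"ry": 0,"rz": 0}
    - {"dx": 0,"dy": 0,"dz": -0.06,"rx": 0,"ry": 0,"rz": 0}
    - {"dx": 0,"dy": 0,"dz": -0.06,"rx": 0,"ry": 0,"rz": 0}
    - {"dx": 0,"dy": 0,"dz": -0.04,"rx": 0,"ry": 0,"rz": 0}
    - {"dx": 0,"dy": 0,"dz": 0,"rx": 0,"ry": 0,"rz": 0}
    - {"dx": 0,"dy": 0,"dz": 0,"rx": 0,"ry": 0,"rz": 0}
    - {"dx": 0,"dy": 0,"dz": 0,"rx": 0,"ry": 0,"rz": 0}
    - {"dx": 0,"dy": 0,"dz": 0,"rx": 0,"ry": 0,"rz": 0}
  newtons: 90

```text
t: 24.15
tcp_pos: [0.5213, 0.2642, 0.0493]
tool_rot: [0.697, 0.717, 0.0, 0.0]
force: [-1.7, 0.3, 2.5]
finger_gap: 0.642
gripper_force: 101.3
```

Call:
move_arm:
  targets:
    - {"dx": 0,"dy": 0,"dz": -0.05,"rx": 0,"ry": 0,"rz": 0}
    - {"dx": 0,"dy": 0,"dz": -0.05,"rx": 0,"ry": 0,"rz": 0}
    - {"dx": 0,"dy": 0,"dz": -0.04,"rx": 0,"ry": 0,"rz": 0}
    - {"dx": 0,"dy": 0,"dz": 0,"rx": 0,"ry": 0,"rz": 0}
    - {"dx": 0,"dy": 0,"dz": 0,"rx": 0,"ry": 0,"rz": 0}
    - {"dx": 0,"dy": 0,"dz": 0,"rx": 0,"ry": 0,"rz": 0}
    - {"dx": 0,"dy": 0,"dz": 0,"rx": 0,"ry": 0,"rz": 0}
    - {"dx": 0,"dy": 0,"dz": 0,"rx": 0,"ry": 0,"rz": 0}
    - {"dx": 0,"dy": 0,"dz": 0,"rx": 0,"ry": 0,"rz": 0}
    - {"dx": 0,"dy": 0,"dz": 0,"rx": 0,"ry": 0,"rz": 0}

```text
t: 25.4
tcp_pos: [0.5213, 0.2642, 0.0481]
tool_rot: [0.697, 0.717, 0.0, 0.0]
force: [-2.9, -2.6, 18.4]
finger_gap: 0.638
gripper_force: 103.2
```

Call:
move_arm:
  targets:
    - {"dx": 0,"dy": 0,"dz": -0.05,"rx": 0,"ry": 0,"rz": 0}
    - {"dx": 0,"dy": 0,"dz": -0.05,"rx": 0,"ry": 0,"rz": 0}
    - {"dx": 0,"dy": 0,"dz": 0,"rx": 0,"ry": 0,"rz": 0}
    - {"dx": 0,"dy": 0,"dz": 0,"rx": 0,"ry": 0,"rz": 0}
    - {"dx": 0,"dy": 0,"dz": 0,"rx": 0,"ry": 0,"rz": 0}
    - {"dx": 0,"dy": 0,"dz": 0,"rx": 0,"ry": 0,"rz": 0}
    - {"dx": 0,"dy": 0,"dz": 0,"rx": 0,"ry": 0,"rz": 0}
    - {"dx": 0,"dy": 0,"dz": 0,"rx": 0,"ry": 0,"rz": 0}
    - {"dx": 0,"dy": 0,"dz": 0,"rx": 0,"ry": 0,"rz": 0}
    - {"dx": 0,"dy": 0,"dz": 0,"rx": 0,"ry": 0,"rz": 0}

```text
t: 26.65
tcp_pos: [0.5213, 0.2642, 0.0481]
tool_rot: [0.697, 0.717, 0.001, 0.0]
force: [-6.6, -3.1, 34.4]
finger_gap: 0.643
gripper_force: 105.0
```

Call:
move_arm:
  targets:
    - {"dx": 0,"dy": 0,"dz": 0.1,"rx": 0,"ry": 0,"rz": 0}
    - {"dx": 0,"dy": 0,"dz": 0,"rx": 0,"ry": 0,"rz": 0}
    - {"dx": 0,"dy": 0,"dz": 0,"rx": 0,"ry": 0,"rz": 0}
    - {"dx": 0,"dy": 0,"dz": 0,"rx": 0,"ry": 0,"rz": 0}
    - {"dx": 0,"dy": 0,"dz": 0.5,"rx": 0,"ry": 0,"rz": 0}
    - {"dx": 0,"dy": 0,"dz": 0.7,"rx": 0,"ry": 0,"rz": 0}
    - {"dx": 0,"dy": 0,"dz": 0.8,"rx": 0,"ry": 0,"rz": 0}
    - {"dx": 0,"dy": 0,"dz": 0.8,"rx": 0,"ry": 0,"rz": 0}
    - {"dx": 0,"dy": 0,"dz": 0.8,"rx": 0,"ry": 0,"rz": 0}
    - {"dx": 0,"dy": 0,"dz": 0.5,"rx": 0,"ry": 0,"rz": 0}
  claw: 100
  newtons: 20

```text
t: 27.9
tcp_pos: [0.5219, 0.2644, 0.1507]
tool_rot: [0.697, 0.717, 0.001, 0.001]
force: [0.2, -0.3, -0.2]
finger_gap: 1.001
gripper_force: 0.0
```

```bash
python3 - <<'E'
from h import *
t=cams.snapshot('top')[:,:,::-1];s=cams.snapshot('side')[:,:,::-1]
cv2.imwrite('pics/t6.png',t);cv2.imwrite('pics/s6.png',s)
p=np.zeros((600,800,3),np.uint8)
s4=cv2.imread('pics/s4.png')
p[:,:400]=cv2.resize(s[150:225,280:330],(400,600),interpolation=2);p[:,400:]=cv2.resize(s4[224:284,265:305],(400,600),interpolation=2)
cv2.imwrite('pics/c6.png',np.clip(p*1.6,0,255).astype(np.uint8))
f=lambda p,o,k:np.round((proj('side',p)-o)*k)
print(sensors.sense()['tcp_pos'])
for n,y in(('L',.021),('M',0),('R',-.021)):
  for th in(-.6,-.3,0,.3,.6):
    print(n,th,f([.5217+.04*np.sin(th)-.028*y,.2645+y,.07+.04*np.cos(th)],[280,150],8),f([.444+.04*np.sin(th)-.028*y,.005+y,.053+.04*np.cos(th)],[265,224],10)+[400,0])
E
```

```text
[0.52227931 0.26452067 0.15058586]
L -0.6 [123. 167.] [438.  74.]
L -0.3 [159. 149.] [492.  47.]
L 0 [198. 142.] [552.  36.]
L 0.3 [237. 146.] [613.  40.]
L 0.6 [272. 160.] [668.  60.]
M -0.6 [132. 194.] [447. 126.]
M -0.3 [168. 176.] [502. 100.]
M 0 [208. 169.] [563.  88.]
M 0.3 [247. 173.] [624.  92.]
M 0.6 [283. 187.] [680. 112.]
R -0.6 [141. 222.] [455. 181.]
R -0.3 [178. 204.] [512. 154.]
R 0 [218. 196.] [574. 142.]
R 0.3 [258. 200.] [637. 147.]
R 0.6 [294. 215.] [694. 167.]
```

View pics/c6.png

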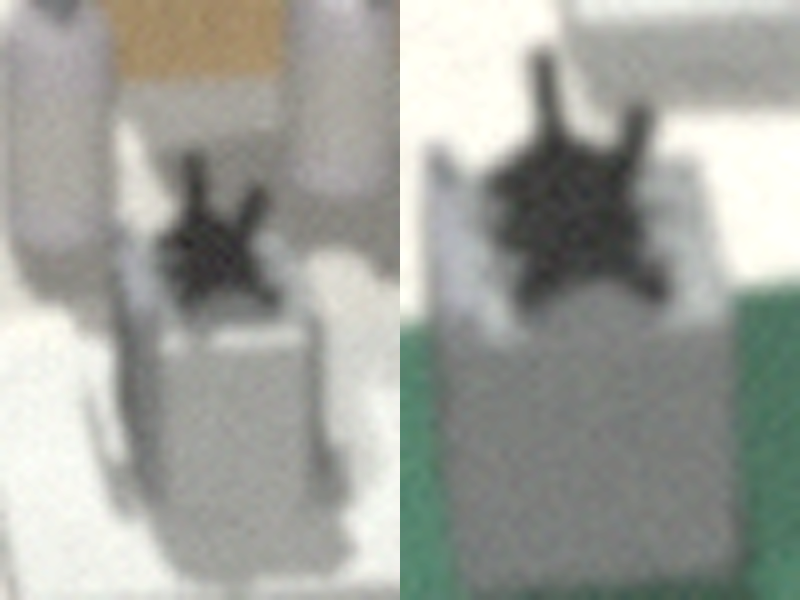

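Call:
move_arm:
  targets:
    - {"dx": 0.16,"dy": 0.42,"dz": 0,"rx": 0,"ry": 0,"rz": 0}
    - {"dx": 0.17,"dy": 0.42,"dz": 0,"rx": 0,"ry": 0,"rz": 0}
    - {"dx": 0,"dy": 0,"dz": -0.5,"rx": 0,"ry": 0,"rz": 0}
    - {"dx": 0,"dy": 0,"dz": -0.5,"rx": 0,"ry": 0,"rz": 0}
    - {"dx": 0,"dy": 0,"dz": -0.5,"rx": 0,"ry": 0,"rz": 0}
    - {"dx": 0,"dy": 0,"dz": -0.4,"rx": 0,"ry": 0,"rz": 0}
    - {"dx": 0,"dy": 0,"dz": -0.35,"rx": 0,"ry": 0,"rz": 0}
    - {"dx": 0,"dy": 0,"dz": 0,"rx": 0,"ry": 0,"rz": 0}
    - {"dx": 0,"dy": 0,"dz": 0,"rx": 0,"ry": 0,"rz": 0}
    - {"dx": 0,"dy": 0,"dz": 0,"rx": 0,"ry": 0,"rz": 0}

```text
t: 29.25
tcp_pos: [0.5298, 0.2853, 0.0926]
tool_rot: [0.697, 0.717, 0.001, 0.0]
force: [-0.3, -0.4, -0.1]
finger_gap: 0.998
gripper_force: 0.0
```

Call:
move_arm:
  targets:
    - {"dx": 0.02,"dy": 0,"dz": 0.05,"rx": 0,"ry": 0,"rz": 0}
    - {"dx": 0,"dy": 0,"dz": 0,"rx": 0,"ry": 0,"rz": 0}
    - {"dx": 0,"dy": 0,"dz": 0,"rx": 0,"ry": 0,"rz": 0}
    - {"dx": 0,"dy": 0,"dz": 0,"rx": 0,"ry": 0,"rz": 0}
    - {"dx": 0,"dy": 0,"dz": 0,"rx": 0,"ry": 0,"rz": 0}
    - {"dx": 0,"dy": 0,"dz": 0,"rx": 0,"ry": 0,"rz": 0}
    - {"dx": 0,"dy": 0,"dz": 0,"rx": 0,"ry": 0,"rz": 0}
    - {"dx": 0,"dy": 0,"dz": 0,"rx": 0,"ry": 0,"rz": 0}
    - {"dx": 0,"dy": 0,"dz": 0,"rx": 0,"ry": 0,"rz": 0}
    - {"dx": 0,"dy": 0,"dz": 0,"rx": 0,"ry": 0,"rz": 0}
  claw: 0
  newtons: 20

```text
t: 30.5
tcp_pos: [0.5276, 0.285, 0.0935]
tool_rot: [0.697, 0.717, -0.002, -0.001]
force: [-5.0, -0.3, 5.3]
finger_gap: 0.085
gripper_force: 19.1
```

Call:
move_arm:
  targets:
    - {"dx": -0.01,"dy": 0,"dz": 0.04,"rx": 0,"ry": 0.14,"rz": 0}
    - {"dx": -0.01,"dy": 0,"dz": 0.04,"rx": 0,"ry": 0.14,"rz": 0}
    - {"dx": -0.01,"dy": 0,"dz": 0.04,"rx": 0,"ry": 0.14,"rz": 0}
    - {"dx": -0.01,"dy": 0,"dz": 0.04,"rx": 0,"ry": 0.153,"rz": 0}
    - {"dx": 0,"dy": 0,"dz": 0,"rx": 0,"ry": 0,"rz": 0}
    - {"dx": 0,"dy": 0,"dz": 0,"rx": 0,"ry": 0,"rz": 0}
    - {"dx": 0,"dy": 0,"dz": 0,"rx": 0,"ry": 0,"rz": 0}
    - {"dx": 0,"dy": 0,"dz": 0,"rx": 0,"ry": 0,"rz": 0}
    - {"dx": 0,"dy": 0,"dz": 0,"rx": 0,"ry": 0,"rz": 0}
    - {"dx": 0,"dy": 0,"dz": 0,"rx": 0,"ry": 0,"rz": 0}

```text
t: 31.75
tcp_pos: [0.5287, 0.2852, 0.0974]
tool_rot: [0.689, 0.709, -0.104, -0.107]
force: [-0.1, -0.8, -5.5]
finger_gap: 0.06
gripper_force: 19.4
```

Call:
move_arm:
  targets:
    - {"dx": 0,"dy": 0,"dz": 0,"rx": 0,"ry": 0,"rz": 0}
    - {"dx": 0,"dy": 0,"dz": 0,"rx": 0,"ry": 0,"rz": 0}
    - {"dx": 0,"dy": 0,"dz": 0,"rx": 0,"ry": 0,"rz": 0}
    - {"dx": 0,"dy": 0,"dz": 0,"rx": 0,"ry": 0,"rz": 0}
    - {"dx": 0,"dy": 0,"dz": 0,"rx": 0,"ry": 0,"rz": 0}
    - {"dx": 0.1,"dy": 0,"dz": 0.6,"rx": 0,"ry": 0,"rz": 0}
    - {"dx": 0.1,"dy": 0,"dz": 0.7,"rx": 0,"ry": -0.19,"rz": 0}
    - {"dx": -0.1,"dy": 0,"dz": 0.5,"rx": 0,"ry": -0.19,"rz": 0}
    - {"dx": -0.21,"dy": -0.43,"dz": 0,"rx": 0,"ry": -0.193,"rz": 0}
    - {"dx": -0.21,"dy": -0.43,"dz": 0,"rx": 0,"ry": 0,"rz": 0}
  claw: 100

```text
t: 33.0
tcp_pos: [0.5192, 0.2636, 0.1436]
tool_rot: [0.696, 0.718, -0.0, -0.0]
force: [1.3, 0.3, -0.7]
finger_gap: 1.0
gripper_force: 0.0
```

Call:
move_arm:
  targets:
    - {"dx": 0,"dy": 0,"dz": -0.5,"rx": 0,"ry": 0,"rz": 0}
    - {"dx": 0,"dy": 0,"dz": -0.6,"rx": 0,"ry": 0,"rz": 0}
    - {"dx": 0,"dy": 0,"dz": -0.5,"rx": 0,"ry": 0,"rz": 0}
    - {"dx": 0,"dy": 0,"dz": -0.35,"rx": 0,"ry": 0,"rz": 0}
    - {"dx": 0,"dy": 0,"dz": 0,"rx": 0,"ry": 0,"rz": 0}
    - {"dx": 0,"dy": 0,"dz": 0,"rx": 0,"ry": 0,"rz": 0}
    - {"dx": 0,"dy": 0,"dz": 0,"rx": 0,"ry": 0,"rz": 0}
    - {"dx": 0,"dy": 0,"dz": 0,"rx": 0,"ry": 0,"rz": 0}
    - {"dx": 0,"dy": 0,"dz": 0,"rx": 0,"ry": 0,"rz": 0}
    - {"dx": 0,"dy": 0,"dz": 0,"rx": 0,"ry": 0,"rz": 0}

```text
t: 34.25
tcp_pos: [0.521, 0.2637, 0.0937]
tool_rot: [0.697, 0.717, 0.0, 0.0]
force: [-0.0, -0.2, -0.4]
finger_gap: 0.997
gripper_force: 0.0
```

Call:
move_arm:
  targets:
    - {"dx": 0,"dy": 0,"dz": 0,"rx": 0,"ry": 0,"rz": 0}
    - {"dx": 0,"dy": 0,"dz": 0,"rx": 0,"ry": 0,"rz": 0}
    - {"dx": 0,"dy": 0,"dz": 0,"rx": 0,"ry": 0,"rz": 0}
    - {"dx": 0,"dy": 0,"dz": 0,"rx": 0,"ry": 0,"rz": 0}
    - {"dx": 0,"dy": 0,"dz": 0,"rx": 0,"ry": 0,"rz": 0}
    - {"dx": 0,"dy": 0,"dz": 0,"rx": 0,"ry": 0,"rz": 0}
    - {"dx": 0,"dy": 0,"dz": 0,"rx": 0,"ry": 0,"rz": 0}
    - {"dx": 0,"dy": 0,"dz": 0,"rx": 0,"ry": 0,"rz": 0}
    - {"dx": 0,"dy": 0,"dz": 0,"rx": 0,"ry": 0,"rz": 0}
    - {"dx": 0,"dy": 0,"dz": 0,"rx": 0,"ry": 0,"rz": 0}
  claw: 0

```text
t: 35.5
tcp_pos: [0.521, 0.2638, 0.094]
tool_rot: [0.697, 0.717, 0.0, 0.0]
force: [-0.3, 0.4, 5.5]
finger_gap: 0.06
gripper_force: 20.6
```

Call:
move_arm:
  targets:
    - {"dx": -0.07,"dy": 0,"dz": 0.03,"rx": 0,"ry": -0.12,"rz": 0}
    - {"dx": -0.07,"dy": 0,"dz": 0.03,"rx": 0,"ry": -0.12,"rz": 0}
    - {"dx": -0.07,"dy": 0,"dz": 0.03,"rx": 0,"ry": -0.12,"rz": 0}
    - {"dx": -0.07,"dy": 0,"dz": 0.03,"rx": 0,"ry": -0.12,"rz": 0}
    - {"dx": -0.06,"dy": 0,"dz": 0.04,"rx": 0,"ry": -0.093,"rz": 0}
    - {"dx": 0,"dy": 0,"dz": 0,"rx": 0,"ry": 0,"rz": 0}
    - {"dx": 0,"dy": 0,"dz": 0,"rx": 0,"ry": 0,"rz": 0}
    - {"dx": 0,"dy": 0,"dz": 0,"rx": 0,"ry": 0,"rz": 0}
    - {"dx": 0,"dy": 0,"dz": 0,"rx": 0,"ry": 0,"rz": 0}
    - {"dx": 0,"dy": 0,"dz": 0,"rx": 0,"ry": 0,"rz": 0}

```text
t: 36.75
tcp_pos: [0.5124, 0.2636, 0.0975]
tool_rot: [0.689, 0.709, 0.104, 0.107]
force: [0.2, -0.2, -5.3]
finger_gap: 0.059
gripper_force: 19.5
```

Call:
move_arm:
  targets:
    - {"dx": 0,"dy": 0,"dz": 0,"rx": 0,"ry": 0,"rz": 0}
    - {"dx": 0,"dy": 0,"dz": 0,"rx": 0,"ry": 0,"rz": 0}
    - {"dx": 0,"dy": 0,"dz": 0,"rx": 0,"ry": 0,"rz": 0}
    - {"dx": 0,"dy": 0,"dz": 0,"rx": 0,"ry": 0,"rz": 0}
    - {"dx": 0,"dy": 0,"dz": 0,"rx": 0,"ry": 0,"rz": 0}
    - {"dx": -0.1,"dy": 0,"dz": 0.6,"rx": 0,"ry": 0,"rz": 0}
    - {"dx": -0.1,"dy": 0,"dz": 0.7,"rx": 0,"ry": 0.19,"rz": 0}
    - {"dx": 0.1,"dy": 0,"dz": 0.5,"rx": 0,"ry": 0.19,"rz": 0}
    - {"dx": 0.23,"dy": -0.4,"dz": 0,"rx": 0,"ry": 0.193,"rz": 0}
    - {"dx": 0.24,"dy": -0.41,"dz": 0,"rx": 0,"ry": 0,"rz": 0}
  claw: 100

```text
t: 38.0
tcp_pos: [0.524, 0.2432, 0.1438]
tool_rot: [0.697, 0.717, 0.002, 0.001]
force: [0.1, -0.3, 0.6]
finger_gap: 1.001
gripper_force: 0.0
```

Call:
move_arm:
  targets:
    - {"dx": 0,"dy": 0,"dz": -0.5,"rx": 0,"ry": 0,"rz": 0}
    - {"dx": 0,"dy": 0,"dz": -0.6,"rx": 0,"ry": 0,"rz": 0}
    - {"dx": 0,"dy": 0,"dz": -0.5,"rx": 0,"ry": 0,"rz": 0}
    - {"dx": 0,"dy": 0,"dz": -0.35,"rx": 0,"ry": 0,"rz": 0}
    - {"dx": 0,"dy": 0,"dz": 0,"rx": 0,"ry": 0,"rz": 0}
    - {"dx": 0,"dy": 0,"dz": 0,"rx": 0,"ry": 0,"rz": 0}
    - {"dx": 0,"dy": 0,"dz": 0,"rx": 0,"ry": 0,"rz": 0}
    - {"dx": 0,"dy": 0,"dz": 0,"rx": 0,"ry": 0,"rz": 0}
    - {"dx": 0,"dy": 0,"dz": 0,"rx": 0,"ry": 0,"rz": 0}
    - {"dx": 0,"dy": 0,"dz": 0,"rx": 0,"ry": 0,"rz": 0}

```text
t: 39.25
tcp_pos: [0.5217, 0.2434, 0.094]
tool_rot: [0.697, 0.717, 0.0, 0.0]
force: [0.3, -0.5, -0.4]
finger_gap: 1.002
gripper_force: 0.0
```

Call:
move_arm:
  targets:
    - {"dx": 0,"dy": 0,"dz": 0,"rx": 0,"ry": 0,"rz": 0}
    - {"dx": 0,"dy": 0,"dz": 0,"rx": 0,"ry": 0,"rz": 0}
    - {"dx": 0,"dy": 0,"dz": 0,"rx": 0,"ry": 0,"rz": 0}
    - {"dx": 0,"dy": 0,"dz": 0,"rx": 0,"ry": 0,"rz": 0}
    - {"dx": 0,"dy": 0,"dz": 0,"rx": 0,"ry": 0,"rz": 0}
    - {"dx": 0,"dy": 0,"dz": 0,"rx": 0,"ry": 0,"rz": 0}
    - {"dx": 0,"dy": 0,"dz": 0,"rx": 0,"ry": 0,"rz": 0}
    - {"dx": 0,"dy": 0,"dz": 0,"rx": 0,"ry": 0,"rz": 0}
    - {"dx": 0,"dy": 0,"dz": 0,"rx": 0,"ry": 0,"rz": 0}
    - {"dx": 0,"dy": 0,"dz": 0,"rx": 0,"ry": 0,"rz": 0}
  claw: 0

```text
t: 40.5
tcp_pos: [0.5224, 0.2435, 0.0941]
tool_rot: [0.697, 0.717, 0.001, 0.001]
force: [2.7, -1.0, 1.7]
finger_gap: 0.062
gripper_force: 19.8
```

Call:
move_arm:
  targets:
    - {"dx": 0.08,"dy": 0,"dz": 0.04,"rx": 0,"ry": 0.143,"rz": 0}
    - {"dx": 0.08,"dy": 0,"dz": 0.04,"rx": 0,"ry": 0.143,"rz": 0}
    - {"dx": 0.08,"dy": 0,"dz": 0.04,"rx": 0,"ry": 0.143,"rz": 0}
    - {"dx": 0.08,"dy": 0,"dz": 0.03,"rx": 0,"ry": 0.143,"rz": 0}
    - {"dx": 0.08,"dy": 0,"dz": -0.03,"rx": 0,"ry": 0.143,"rz": 0}
    - {"dx": 0.09,"dy": 0,"dz": -0.04,"rx": 0,"ry": 0.143,"rz": 0}
    - {"dx": 0.08,"dy": 0,"dz": -0.04,"rx": 0,"ry": 0.143,"rz": 0}
    - {"dx": 0.08,"dy": 0,"dz": -0.04,"rx": 0,"ry": 0.145,"rz": 0}
    - {"dx": 0,"dy": 0,"dz": 0,"rx": 0,"ry": 0,"rz": 0}
    - {"dx": 0,"dy": 0,"dz": 0,"rx": 0,"ry": 0,"rz": 0}

```text
t: 41.75
tcp_pos: [0.537, 0.2436, 0.0927]
tool_rot: [0.666, 0.685, -0.206, -0.212]
force: [-0.0, 0.6, -4.9]
finger_gap: 0.06
gripper_force: 20.4
```

Call:
move_arm:
  targets:
    - {"dx": 0,"dy": 0,"dz": 0,"rx": 0,"ry": 0,"rz": 0}
    - {"dx": 0,"dy": 0,"dz": 0,"rx": 0,"ry": 0,"rz": 0}
    - {"dx": 0,"dy": 0,"dz": 0,"rx": 0,"ry": 0,"rz": 0}
    - {"dx": 0,"dy": 0,"dz": 0,"rx": 0,"ry": 0,"rz": 0}
    - {"dx": 0,"dy": 0,"dz": 0,"rx": 0,"ry": 0,"rz": 0}
    - {"dx": 0.3,"dy": 0,"dz": 0.45,"rx": 0,"ry": 0,"rz": 0}
    - {"dx": 0.3,"dy": 0,"dz": 0.7,"rx": 0,"ry": -0.28,"rz": 0}
    - {"dx": 0,"dy": 0,"dz": 0.9,"rx": 0,"ry": -0.28,"rz": 0}
    - {"dx": 0,"dy": 0,"dz": 0.9,"rx": 0,"ry": -0.29,"rz": 0}
    - {"dx": -0.5,"dy": 0,"dz": 0.9,"rx": 0,"ry": -0.296,"rz": 0}
  claw: 100

```text
t: 43.0
tcp_pos: [0.5426, 0.2435, 0.1925]
tool_rot: [0.697, 0.717, 0.004, 0.003]
force: [-0.2, -0.4, -0.6]
finger_gap: 1.001
gripper_force: 0.0
```

```bash
python3 - <<'E'
from h import *
t=cams.snapshot('top')[:,:,::-1];s=cams.snapshot('side')[:,:,::-1]
cv2.imwrite('pics/t7.png',t);cv2.imwrite('pics/s7.png',s)
p=np.zeros((600,800,3),np.uint8)
p[:,:400]=cv2.resize(s[155:215,285:325],(400,600),interpolation=2);p[:,400:]=cv2.resize(t[200:260,140:180],(400,600),interpolation=2)
cv2.imwrite('pics/c7.png',np.clip(p*1.8,0,255).astype(np.uint8))
f=lambda n,p,o,k:np.round((proj(n,p)-o)*k)
for n,y in(('L',.021),('M',0),('R',-.021)):
  for th in(-.6,-.3,0,.3,.6):
    P=[.5213+.04*np.sin(th)-.028*y,.2643+y,.07+.04*np.cos(th)]
    print(n,th,f('side',P,[285,155],10),f('top',P,[140,200],10)+[400,0])
for y in(-.033,.033):
  for x in(-.028,.028): print('block top',x,y,f('side',[.5213+x,.2643+y,.08],[285,155],10),f('top',[.5213+x,.2643+y,.08],[140,200],10)+[400,0])
E
```

```text
L -0.6 [102. 159.] [431. 416.]
L -0.3 [147. 137.] [426. 347.]
L 0 [196. 128.] [428. 277.]
L 0.3 [244. 133.] [436. 211.]
L 0.6 [289. 151.] [450. 158.]
M -0.6 [113. 193.] [554. 414.]
M -0.3 [158. 171.] [550. 345.]
M 0 [208. 161.] [551. 274.]
M 0.3 [258. 166.] [559. 209.]
M 0.6 [302. 184.] [572. 155.]
R -0.6 [125. 228.] [678. 411.]
R -0.3 [170. 205.] [673. 343.]
R 0 [221. 196.] [675. 272.]
R 0.3 [271. 201.] [682. 207.]
R 0.6 [316. 219.] [694. 153.]
block top -0.028 -0.033 [105. 340.] [780. 474.]
block top 0.028 -0.033 [343. 329.] [799. 160.]
block top -0.028 0.033 [ 79. 229.] [402. 470.]
block top 0.028 0.033 [306. 218.] [425. 157.]
```

View pics/c7.png

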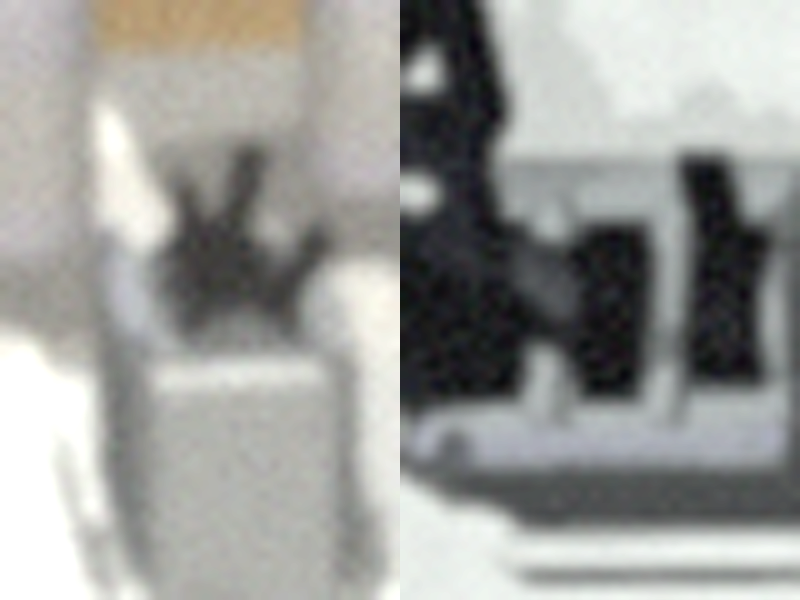

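```bash
python3 - <<'E'
from h import *
s=cv2.imread('pics/s7.png',0)
for v in range(167,184): print(v,s[v,298:320].tolist())
def line(y,th,rs):
    return [np.round(proj('side',[.5213+r*np.sin(th)-.028*y,.2643+y,.07+r*np.cos(th)]),1).tolist() for r in rs]
for n,y,ths in(('L',.021,(.2,.3,.4)),('M',0,(-.1,-.2,-.3,-.4)),('R',-.021,(.5,.6,.7))):
  for th in ths: print(n,th,line(y,th,(.028,.034,.04)))
E
```

```text
167 [108, 103, 102, 102, 102, 104, 100, 99, 99, 99, 98, 99, 95, 97, 92, 94, 89, 85, 90, 95, 97, 101]
168 [112, 101, 100, 102, 100, 97, 96, 94, 94, 89, 87, 86, 83, 87, 87, 86, 84, 86, 87, 97, 98, 101]
169 [119, 102, 97, 90, 89, 92, 89, 88, 85, 81, 76, 67, 68, 74, 80, 84, 81, 84, 86, 93, 100, 103]
170 [121, 102, 89, 85, 85, 84, 85, 84, 83, 77, 62, 50, 49, 62, 74, 80, 81, 82, 90, 94, 97, 102]
171 [124, 107, 88, 86, 79, 79, 84, 85, 80, 76, 58, 41, 47, 59, 75, 83, 79, 82, 89, 93, 98, 102]
172 [129, 114, 96, 81, 72, 71, 78, 80, 82, 70, 51, 45, 47, 68, 78, 81, 83, 83, 87, 92, 94, 100]
173 [135, 121, 105, 82, 68, 62, 66, 79, 78, 66, 49, 44, 46, 70, 81, 83, 84, 83, 84, 88, 93, 99]
174 [135, 130, 117, 93, 68, 50, 57, 72, 75, 62, 49, 42, 54, 73, 82, 80, 84, 81, 81, 84, 88, 93]
175 [138, 132, 127, 106, 76, 48, 53, 65, 69, 57, 39, 43, 64, 78, 82, 83, 80, 83, 80, 80, 84, 81]
176 [135, 137, 129, 118, 83, 50, 42, 57, 55, 45, 39, 50, 67, 86, 88, 85, 83, 81, 77, 74, 80, 82]
177 [137, 135, 128, 112, 79, 47, 37, 41, 39, 44, 36, 53, 72, 89, 97, 88, 79, 73, 63, 67, 74, 84]
178 [130, 133, 123, 98, 69, 43, 
[... 396 characters left out ...]
36, 34, 36, 42, 45, 41, 39, 51, 76, 93, 110, 120]
183 [104, 92, 79, 60, 48, 43, 37, 30, 35, 33, 34, 41, 36, 39, 37, 37, 42, 66, 87, 101, 116, 125]
L 0.2 [[306.9, 172.5], [307.4, 170.3], [307.8, 168.0]]
L 0.3 [[308.0, 172.8], [308.7, 170.5], [309.4, 168.3]]
L 0.4 [[309.1, 173.1], [310.0, 170.9], [311.0, 168.7]]
M -0.1 [[304.6, 175.9], [304.4, 173.6], [304.1, 171.3]]
M -0.2 [[303.5, 176.1], [303.0, 173.9], [302.5, 171.6]]
M -0.3 [[302.4, 176.5], [301.6, 174.3], [300.8, 172.1]]
M -0.4 [[301.3, 176.9], [300.3, 174.8], [299.3, 172.7]]
R 0.5 [[312.8, 180.4], [314.0, 178.3], [315.2, 176.1]]
R 0.6 [[313.8, 180.9], [315.2, 178.9], [316.6, 176.9]]
R 0.7 [[314.7, 181.5], [316.3, 179.7], [318.0, 177.8]]
```

Call:
move_arm:
  targets:
    - {"dx": -0.5,"dy": 1,"dz": 0.5,"rx": 0,"ry": 0,"rz": 0}
    - {"dx": -0.5,"dy": 1,"dz": 0,"rx": 0,"ry": 0,"rz": 0}
    - {"dx": -1,"dy": 1,"dz": 0,"rx": 0,"ry": 0,"rz": 0}
    - {"dx": -1,"dy": 1,"dz": 0,"rx": 0,"ry": 0,"rz": 0}
    - {"dx": -1,"dy": 1,"dz": 0,"rx": 0,"ry": 0,"rz": 0}
    - {"dx": -1,"dy": 1,"dz": 0,"rx": 0,"ry": 0,"rz": 0}
    - {"dx": -1,"dy": 1,"dz": 0,"rx": 0,"ry": 0,"rz": 0}
    - {"dx": -1,"dy": 1,"dz": 0,"rx": 0,"ry": 0,"rz": 0}
    - {"dx": -1,"dy": 1,"dz": 0,"rx": 0,"ry": 0,"rz": 0}
    - {"dx": -1,"dy": 1,"dz": 0,"rx": 0,"ry": 0,"rz": 0}

```text
t: 44.35
tcp_pos: [0.3156, 0.4949, 0.2029]
tool_rot: [0.697, 0.717, 0.0, -0.0]
force: [1.2, -0.6, -0.6]
finger_gap: 0.998
gripper_force: 0.0
```

```bash
python3 - <<'E'
from h import *
t=cams.snapshot('top')[:,:,::-1];s=cams.snapshot('side')[:,:,::-1]
cv2.imwrite('pics/t8.png',t);cv2.imwrite('pics/s8.png',s)
p=np.zeros((600,800,3),np.uint8)
p[:,:400]=cv2.resize(s[155:215,285:325],(400,600),interpolation=2);p[:,400:]=cv2.resize(t[200:260,140:180],(400,600),interpolation=2)
p=np.clip(255*(p/255.)**.5,0,255).astype(np.uint8)
cv2.imwrite('pics/c8.png',p)
E
```

```text
(no output)
```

View pics/c8.png

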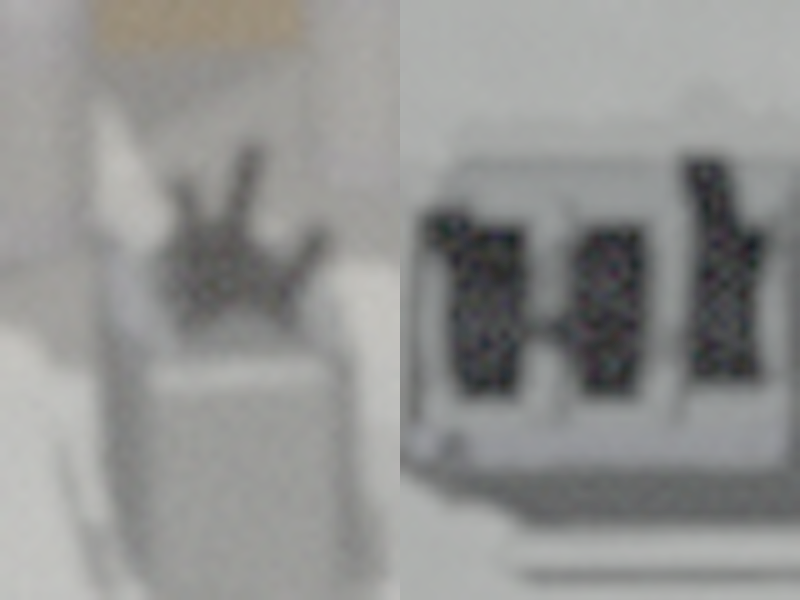

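```bash
python3 - <<'E'
from h import *
a,b=cv2.imread('pics/t8.png',0).astype(float),None
ims=[a]+[cams.snapshot('top').mean(2) for _ in range(5)]
t=np.mean(ims,0);s=np.mean([cams.snapshot('side').mean(2) for _ in range(5)],0);np.save('s8.npy',s)
for n,us in(('L',(142,144,146,150)),('M',(153,154,155,156,161)),('R',(168,170,172,174))):
    for u in us: print(n,u,t[212:246,u].astype(int).tolist())
def P(y,th,r,w): return proj('top',[.5213+r*np.sin(th)+w*np.cos(th)-.028*y,.2643+y,.07+r*np.cos(th)-w*np.sin(th)])
for n,y,ths,w in(('L',.021,(.2,.3,.4),.003),('M',0,(-.2,-.3,-.4),-.003),('R',-.021,(.5,.6,.7),.003)):
    for th in ths: print(n,th,np.round([P(y+d,th,.04,w) for d in(-.0045,.0045)],1).tolist())
    print('wheel front/back', [np.round(proj('top',[.5213+x,.2643+y,.08]),1).tolist() for x in(-.015,.015)])
print('block',[np.round(proj('top',[.5213+x,.2643,.08]),1).tolist() for x in(-.028,.028)], t[212:222,164].astype(int),t[240:252,164].astype(int))
E
```

```text
L 142 [119, 118, 119, 116, 109, 106, 106, 101, 82, 51, 34, 34, 38, 48, 59, 67, 71, 73, 74, 77, 79, 78, 74, 70, 66, 63, 62, 69, 74, 75, 79, 88, 88, 76]
L 144 [118, 116, 115, 114, 106, 92, 86, 77, 56, 26, 13, 13, 13, 24, 36, 48, 54, 52, 50, 48, 48, 49, 51, 51, 54, 61, 72, 82, 90, 94, 87, 71, 59, 55]
L 146 [111, 107, 105, 96, 83, 83, 83, 75, 55, 32, 15, 12, 12, 13, 13, 13, 13, 15, 19, 21, 18, 19, 17, 13, 13, 16, 23, 39, 69, 90, 88, 72, 64, 62]
L 150 [111, 109, 106, 95, 83, 86, 91, 92, 90, 75, 40, 13, 9, 11, 12, 12, 12, 15, 15, 17, 22, 19, 17, 14, 15, 11, 9, 32, 67, 91, 94, 92, 91, 86]
M 153 [108, 107, 106, 95, 83, 86, 90, 90, 90, 85, 76, 70, 64, 56, 48, 47, 47, 50, 52, 43, 33, 34, 50, 68, 76, 78, 84, 91, 90, 86, 87, 90, 91, 87]
M 154 [109, 108, 106, 95, 84, 86, 89, 88, 91, 92, 90, 85, 74, 66, 62, 60, 59, 64, 62, 47, 31, 31, 50, 76, 88, 92, 90, 91, 89, 86, 85, 90, 91, 87]
M 155 [109, 108, 107, 95, 84, 87, 88, 87, 88, 90, 89, 81, 66, 59, 60, 58, 57, 61, 56, 41, 25, 24, 38, 63, 76, 79, 78, 78, 76, 75, 80, 90, 91, 84]
M 156 [109, 108, 107, 96, 84, 87, 90, 84, 77, 76, 76, 66, 53, 44, 44, 46,
[... 722 characters left out ...]
, 12, 13, 13, 13, 18, 17, 15, 16, 16, 13, 16, 43, 74, 91, 93, 91, 89, 87, 83]
L 0.2 [[146.1, 221.6], [140.9, 221.7]]
L 0.3 [[146.5, 219.6], [141.3, 219.7]]
L 0.4 [[147.0, 217.7], [141.7, 217.8]]
wheel front/back [[147.6, 239.7], [148.8, 223.0]]
M -0.2 [[157.6, 233.9], [152.3, 233.9]]
M -0.3 [[157.7, 236.2], [152.4, 236.3]]
M -0.4 [[157.8, 238.5], [152.5, 238.6]]
wheel front/back [[159.6, 239.8], [160.7, 223.1]]
R 0.5 [[171.9, 215.6], [166.7, 215.7]]
R 0.6 [[172.4, 214.1], [167.2, 214.2]]
R 0.7 [[172.9, 212.8], [167.7, 212.9]]
wheel front/back [[171.6, 240.0], [172.7, 223.2]]
block [[159.1, 247.2], [161.2, 215.9]] [108 108 107  98  87  88  90  91  89  75] [82 91 92 91 90 83 67 47 41 41 40 42]
```

Call:
move_arm:
  targets:
    - {"dx": 0.9,"dy": -1,"dz": 0,"rx": 0,"ry": 0,"rz": 0}
    - {"dx": 1,"dy": -1,"dz": 0,"rx": 0,"ry": 0,"rz": 0}
    - {"dx": 1,"dy": -1,"dz": 0,"rx": 0,"ry": 0.1,"rz": 0}
    - {"dx": 1,"dy": -1,"dz": 0,"rx": 0,"ry": 0.19,"rz": 0}
    - {"dx": 1,"dy": -1,"dz": 0,"rx": 0,"ry": 0.19,"rz": 0}
    - {"dx": 1,"dy": -1,"dz": 0,"rx": 0,"ry": 0.19,"rz": 0}
    - {"dx": 1,"dy": -1,"dz": 0,"rx": 0,"ry": 0.19,"rz": 0}
    - {"dx": 1,"dy": -1,"dz": -0.5,"rx": 0,"ry": 0.19,"rz": 0}
    - {"dx": 1,"dy": -1,"dz": -0.8,"rx": 0,"ry": 0.191,"rz": 0}
    - {"dx": 1,"dy": -1,"dz": -0.8,"rx": 0,"ry": 0,"rz": 0}
  claw: 45

```text
t: 46.2
tcp_pos: [0.5644, 0.2416, 0.1477]
tool_rot: [0.661, 0.679, -0.223, -0.23]
force: [-0.7, 0.6, 0.1]
finger_gap: 0.455
gripper_force: 0.0
```

Call:
move_arm:
  targets:
    - {"dx": 0,"dy": 0.09,"dz": -0.5,"rx": 0,"ry": 0,"rz": 0}
    - {"dx": -0.2,"dy": 0,"dz": -0.4,"rx": 0,"ry": 0,"rz": 0}
    - {"dx": -0.3,"dy": 0,"dz": -0.5,"rx": 0,"ry": 0,"rz": 0}
    - {"dx": -0.3,"dy": 0,"dz": -0.5,"rx": 0,"ry": 0,"rz": 0}
    - {"dx": -0.18,"dy": 0,"dz": -0.28,"rx": 0,"ry": 0,"rz": 0}
    - {"dx": 0,"dy": 0,"dz": 0,"rx": 0,"ry": 0,"rz": 0}
    - {"dx": 0,"dy": 0,"dz": 0,"rx": 0,"ry": 0,"rz": 0}
    - {"dx": 0,"dy": 0,"dz": 0,"rx": 0,"ry": 0,"rz": 0}
    - {"dx": 0,"dy": 0,"dz": 0,"rx": 0,"ry": 0,"rz": 0}
    - {"dx": 0,"dy": 0,"dz": 0,"rx": 0,"ry": 0,"rz": 0}

```text
t: 47.45
tcp_pos: [0.5386, 0.2456, 0.0957]
tool_rot: [0.66, 0.68, -0.222, -0.229]
force: [-0.1, 0.9, 0.9]
finger_gap: 0.45
gripper_force: 0.0
```

Call:
move_arm:
  targets:
    - {"dx": 0,"dy": 0,"dz": 0,"rx": 0,"ry": 0,"rz": 0}
    - {"dx": 0,"dy": 0,"dz": 0,"rx": 0,"ry": 0,"rz": 0}
    - {"dx": 0,"dy": 0,"dz": 0,"rx": 0,"ry": 0,"rz": 0}
    - {"dx": 0,"dy": 0,"dz": 0,"rx": 0,"ry": 0,"rz": 0}
    - {"dx": 0,"dy": 0,"dz": 0,"rx": 0,"ry": 0,"rz": 0}
    - {"dx": 0,"dy": 0,"dz": 0,"rx": 0,"ry": 0,"rz": 0}
    - {"dx": 0,"dy": 0,"dz": 0,"rx": 0,"ry": 0,"rz": 0}
    - {"dx": 0,"dy": 0,"dz": 0,"rx": 0,"ry": 0,"rz": 0}
    - {"dx": 0,"dy": 0,"dz": 0,"rx": 0,"ry": 0,"rz": 0}
    - {"dx": 0,"dy": 0,"dz": 0,"rx": 0,"ry": 0,"rz": 0}
  claw: 0
  newtons: 30

```text
t: 48.7
tcp_pos: [0.5383, 0.2457, 0.0955]
tool_rot: [0.66, 0.68, -0.222, -0.229]
force: [0.8, 0.8, -4.3]
finger_gap: 0.054
gripper_force: 29.1
```

Call:
move_arm:
  targets:
    - {"dx": 0,"dy": 0,"dz": 0,"rx": 0,"ry": 0,"rz": 0}
    - {"dx": 0,"dy": 0,"dz": 0,"rx": 0,"ry": 0,"rz": 0}
    - {"dx": 0,"dy": 0,"dz": 0,"rx": 0,"ry": 0,"rz": 0}
    - {"dx": 0.3,"dy": 0,"dz": 0.4,"rx": 0,"ry": 0,"rz": 0}
    - {"dx": 0.5,"dy": 0,"dz": 0.66,"rx": 0,"ry": 0,"rz": 0}
    - {"dx": 0.5,"dy": 0,"dz": 0.8,"rx": 0,"ry": -0.2,"rz": 0}
    - {"dx": 0,"dy": 0.4,"dz": 0.8,"rx": 0,"ry": -0.2,"rz": 0}
    - {"dx": -0.5,"dy": 0.6,"dz": 0.5,"rx": 0,"ry": -0.25,"rz": 0}
    - {"dx": -0.5,"dy": 0.4,"dz": 0,"rx": 0,"ry": 0,"rz": 0}
    - {"dx": 0,"dy": 0.3,"dz": 0,"rx": 0,"ry": 0,"rz": 0}
  claw: 45

```text
t: 49.95
tcp_pos: [0.5452, 0.2887, 0.1747]
tool_rot: [0.688, 0.709, -0.108, -0.111]
force: [1.2, -0.5, -0.7]
finger_gap: 0.451
gripper_force: 0.0
```

```bash
python3 - <<'E'
from h import *
a=np.mean([cams.snapshot('top').mean(2) for _ in range(2)],0);s=np.mean([cams.snapshot('side').mean(2) for _ in range(2)],0);s0=np.load('s8.npy')
cv2.imwrite('pics/t9.png',a)
for u in (168,170,172): print(u,a[210:220,u].astype(int).tolist())
print('block front',a[240:252,164].astype(int))
for v in (177,178,179,180,181): print(v,s0[v,310:322].astype(int).tolist(),s[v,310:322].astype(int).tolist())
for v in (170,172,174,175): print(v,s0[v,299:314].astype(int).tolist(),s[v,299:314].astype(int).tolist())
print(sensors.sense()['tcp_pos'])
E
```

```text
168 [119, 119, 118, 116, 104, 73, 47, 44, 49, 62]
170 [116, 115, 117, 117, 101, 62, 27, 14, 14, 12]
172 [118, 116, 116, 117, 104, 71, 39, 21, 20, 14]
block front [83 93 98 98 98 94 84 65 48 46 44 42]
177 [80, 102, 108, 103, 92, 81, 72, 77, 88, 94, 95, 96] [80, 105, 107, 96, 85, 75, 70, 70, 77, 82, 82, 85]
178 [70, 93, 102, 96, 84, 65, 56, 62, 78, 91, 95, 97] [78, 102, 107, 99, 82, 67, 57, 59, 69, 79, 84, 85]
179 [54, 72, 83, 82, 70, 54, 41, 55, 77, 91, 99, 99] [61, 83, 94, 89, 74, 56, 44, 50, 67, 79, 83, 85]
180 [40, 51, 62, 65, 56, 44, 45, 63, 84, 99, 106, 108] [44, 60, 73, 76, 61, 43, 43, 51, 74, 88, 93, 95]
181 [37, 41, 50, 52, 44, 41, 57, 81, 102, 117, 125, 125] [37, 50, 62, 63, 51, 43, 49, 69, 90, 106, 113, 113]
170 [103, 96, 95, 96, 96, 96, 96, 95, 89, 75, 56, 55, 70, 87, 94] [114, 103, 100, 98, 96, 96, 91, 92, 82, 69, 55, 56, 67, 79, 84]
172 [116, 98, 87, 80, 79, 83, 89, 91, 81, 60, 44, 53, 77, 91, 96] [119, 101, 87, 77, 75, 81, 82, 80, 68, 53, 41, 51, 69, 80, 81]
174 [123, 110, 87, 65, 51, 62, 79, 83, 70, 50, 45, 63, 85, 94, 98] [130, 118, 94, 63, 54, 61, 73, 73, 62, 43, 48, 59, 76, 82, 84]
175 [128, 119, 101, 74, 49, 55, 74, 78, 62, 46, 47, 69, 88, 98, 99] [135, 126, 107, 75, 52, 57, 71, 70, 54, 41, 51, 69, 81, 86, 85]
[0.5466371  0.28776454 0.17310766][ WARN:0@1.931] global loadsave.cpp:1063 imwrite_ Unsupported depth image for selected encoder is fallbacked to CV_8U.
```

Call:
move_arm:
  targets:
    - {"dx": -0.1,"dy": -0.09,"dz": -0.4,"rx": 0,"ry": 0,"rz": 0}
    - {"dx": 0,"dy": 0,"dz": -0.5,"rx": 0,"ry": 0,"rz": 0}
    - {"dx": -0.1,"dy": 0,"dz": -0.6,"rx": 0,"ry": 0,"rz": 0}
    - {"dx": -0.16,"dy": 0,"dz": -0.6,"rx": 0,"ry": 0,"rz": 0}
    - {"dx": -0.15,"dy": 0,"dz": -0.5,"rx": 0,"ry": 0,"rz": 0}
    - {"dx": -0.1,"dy": 0,"dz": -0.4,"rx": 0,"ry": 0,"rz": 0}
    - {"dx": 0,"dy": 0,"dz": 0,"rx": 0,"ry": 0,"rz": 0}
    - {"dx": 0,"dy": 0,"dz": 0,"rx": 0,"ry": 0,"rz": 0}
    - {"dx": 0,"dy": 0,"dz": 0,"rx": 0,"ry": 0,"rz": 0}
    - {"dx": 0,"dy": 0,"dz": 0,"rx": 0,"ry": 0,"rz": 0}

```text
t: 51.4
tcp_pos: [0.531, 0.286, 0.1]
tool_rot: [0.689, 0.709, -0.107, -0.11]
force: [-0.1, 0.3, -0.1]
finger_gap: 0.453
gripper_force: 0.0
```

Call:
move_arm:
  targets:
    - {"dx": 0.03,"dy": 0,"dz": -0.04,"rx": 0,"ry": 0,"rz": 0}
    - {"dx": 0,"dy": 0,"dz": 0,"rx": 0,"ry": 0,"rz": 0}
    - {"dx": 0,"dy": 0,"dz": 0,"rx": 0,"ry": 0,"rz": 0}
    - {"dx": 0,"dy": 0,"dz": 0,"rx": 0,"ry": 0,"rz": 0}
    - {"dx": 0,"dy": 0,"dz": 0,"rx": 0,"ry": 0,"rz": 0}
    - {"dx": 0,"dy": 0,"dz": 0,"rx": 0,"ry": 0,"rz": 0}
    - {"dx": 0,"dy": 0,"dz": 0,"rx": 0,"ry": 0,"rz": 0}
    - {"dx": 0,"dy": 0,"dz": 0,"rx": 0,"ry": 0,"rz": 0}
    - {"dx": 0,"dy": 0,"dz": 0,"rx": 0,"ry": 0,"rz": 0}
    - {"dx": 0,"dy": 0,"dz": 0,"rx": 0,"ry": 0,"rz": 0}
  claw: 0
  newtons: 20

```text
t: 52.65
tcp_pos: [0.5314, 0.2859, 0.0987]
tool_rot: [0.688, 0.709, -0.107, -0.111]
force: [-0.8, 0.0, 3.8]
finger_gap: 0.059
gripper_force: 21.5
```

Call:
move_arm:
  targets:
    - {"dx": 0,"dy": 0,"dz": 0,"rx": 0,"ry": 0,"rz": 0}
    - {"dx": 0,"dy": 0,"dz": 0,"rx": 0,"ry": 0,"rz": 0}
    - {"dx": 0,"dy": 0,"dz": 0,"rx": 0,"ry": 0,"rz": 0}
    - {"dx": 0.12,"dy": 0,"dz": 0.4,"rx": 0,"ry": 0,"rz": 0}
    - {"dx": 0.2,"dy": 0,"dz": 0.6,"rx": 0,"ry": 0,"rz": 0}
    - {"dx": 0.2,"dy": 0,"dz": 0.6,"rx": 0,"ry": 0.15,"rz": 0}
    - {"dx": 0.4,"dy": -0.5,"dz": 0.4,"rx": 0,"ry": 0.2,"rz": 0}
    - {"dx": 0.3,"dy": -0.6,"dz": 0,"rx": 0,"ry": 0.23,"rz": 0}
    - {"dx": 0.2,"dy": -0.6,"dz": 0,"rx": 0,"ry": 0,"rz": 0}
    - {"dx": 0,"dy": 0,"dz": 0,"rx": 0,"ry": 0,"rz": 0}
  claw: 45

```text
t: 53.9
tcp_pos: [0.5673, 0.2423, 0.149]
tool_rot: [0.665, 0.683, -0.21, -0.216]
force: [0.0, -0.4, 0.6]
finger_gap: 0.451
gripper_force: 0.0
```

Call:
move_arm:
  targets:
    - {"dx": 0,"dy": 0.02,"dz": -0.5,"rx": 0,"ry": 0,"rz": 0}
    - {"dx": -0.2,"dy": 0,"dz": -0.4,"rx": 0,"ry": 0,"rz": 0}
    - {"dx": -0.3,"dy": 0,"dz": -0.5,"rx": 0,"ry": 0,"rz": 0}
    - {"dx": -0.3,"dy": 0,"dz": -0.5,"rx": 0,"ry": 0,"rz": 0}
    - {"dx": -0.22,"dy": 0,"dz": -0.36,"rx": 0,"ry": 0,"rz": 0}
    - {"dx": 0,"dy": 0,"dz": 0,"rx": 0,"ry": 0,"rz": 0}
    - {"dx": 0,"dy": 0,"dz": 0,"rx": 0,"ry": 0,"rz": 0}
    - {"dx": 0,"dy": 0,"dz": 0,"rx": 0,"ry": 0,"rz": 0}
    - {"dx": 0,"dy": 0,"dz": 0,"rx": 0,"ry": 0,"rz": 0}
    - {"dx": 0,"dy": 0,"dz": 0,"rx": 0,"ry": 0,"rz": 0}

```text
t: 55.15
tcp_pos: [0.5416, 0.2439, 0.0923]
tool_rot: [0.664, 0.684, -0.21, -0.216]
force: [-0.1, 0.3, -0.6]
finger_gap: 0.452
gripper_force: 0.0
```

Call:
move_arm:
  targets:
    - {"dx": -0.04,"dy": 0,"dz": 0.06,"rx": 0,"ry": 0,"rz": 0}
    - {"dx": 0,"dy": 0,"dz": 0,"rx": 0,"ry": 0,"rz": 0}
    - {"dx": 0,"dy": 0,"dz": 0,"rx": 0,"ry": 0,"rz": 0}
    - {"dx": 0,"dy": 0,"dz": 0,"rx": 0,"ry": 0,"rz": 0}
    - {"dx": 0,"dy": 0,"dz": 0,"rx": 0,"ry": 0,"rz": 0}
    - {"dx": 0,"dy": 0,"dz": 0,"rx": 0,"ry": 0,"rz": 0}
    - {"dx": 0,"dy": 0,"dz": 0,"rx": 0,"ry": 0,"rz": 0}
    - {"dx": 0,"dy": 0,"dz": 0,"rx": 0,"ry": 0,"rz": 0}
    - {"dx": 0,"dy": 0,"dz": 0,"rx": 0,"ry": 0,"rz": 0}
    - {"dx": 0,"dy": 0,"dz": 0,"rx": 0,"ry": 0,"rz": 0}
  claw: 0
  newtons: 20

```text
t: 56.4
tcp_pos: [0.5404, 0.2439, 0.0938]
tool_rot: [0.664, 0.684, -0.21, -0.216]
force: [0.3, 0.3, 5.6]
finger_gap: 0.06
gripper_force: 21.7
```

Call:
move_arm:
  targets:
    - {"dx": 0,"dy": 0,"dz": 0,"rx": 0,"ry": 0,"rz": 0}
    - {"dx": 0,"dy": 0,"dz": 0,"rx": 0,"ry": 0,"rz": 0}
    - {"dx": 0,"dy": 0,"dz": 0,"rx": 0,"ry": 0,"rz": 0}
    - {"dx": 0.3,"dy": 0,"dz": 0.4,"rx": 0,"ry": 0,"rz": 0}
    - {"dx": 0.5,"dy": 0,"dz": 0.7,"rx": 0,"ry": 0,"rz": 0}
    - {"dx": 0.4,"dy": 0,"dz": 0.8,"rx": 0,"ry": -0.2,"rz": 0}
    - {"dx": 0,"dy": 0.4,"dz": 0.9,"rx": 0,"ry": -0.2,"rz": 0}
    - {"dx": -0.5,"dy": 0.8,"dz": 0.9,"rx": 0,"ry": -0.25,"rz": 0}
    - {"dx": -0.8,"dy": 1,"dz": 0.5,"rx": 0,"ry": -0.25,"rz": 0}
    - {"dx": -0.8,"dy": 1,"dz": 0,"rx": 0,"ry": -0.25,"rz": 0}
  claw: 45

```text
t: 57.65
tcp_pos: [0.5194, 0.3251, 0.2016]
tool_rot: [0.697, 0.717, 0.001, -0.002]
force: [0.9, 0.5, -0.6]
finger_gap: 0.453
gripper_force: 0.0
```

Call:
move_arm:
  targets:
    - {"dx": -1,"dy": 1,"dz": 0,"rx": 0,"ry": 0,"rz": 0}
    - {"dx": -1,"dy": 1,"dz": 0,"rx": 0,"ry": 0,"rz": 0}
    - {"dx": -1,"dy": 1,"dz": 0,"rx": 0,"ry": 0,"rz": 0}
    - {"dx": -1,"dy": 1,"dz": 0,"rx": 0,"ry": 0,"rz": 0}
    - {"dx": -1,"dy": 1,"dz": 0,"rx": 0,"ry": 0,"rz": 0}
    - {"dx": -1,"dy": 1,"dz": 0,"rx": 0,"ry": 0,"rz": 0}
    - {"dx": -1,"dy": 1,"dz": 0,"rx": 0,"ry": 0,"rz": 0}
    - {"dx": 0,"dy": 0,"dz": 0,"rx": 0,"ry": 0,"rz": 0}
    - {"dx": 0,"dy": 0,"dz": 0,"rx": 0,"ry": 0,"rz": 0}
    - {"dx": 0,"dy": 0,"dz": 0,"rx": 0,"ry": 0,"rz": 0}

```text
t: 58.9
tcp_pos: [0.3439, 0.4984, 0.1988]
tool_rot: [0.697, 0.717, -0.004, -0.004]
force: [0.7, -0.0, 0.2]
finger_gap: 0.448
gripper_force: 0.0
```

```bash
python3 - <<'E'
from h import *
t=np.mean([cams.snapshot('top').mean(2) for _ in range(4)],0);s=np.mean([cams.snapshot('side').mean(2) for _ in range(4)],0)
for u in(142,144): print('L',u,t[214:224,u].astype(int).tolist())
for u in(154,155): print('M',u,t[228:240,u].astype(int).tolist())
for u in(168,170,172): print('R',u,t[210:220,u].astype(int).tolist())
print('block',t[212:218,164].astype(int),t[243:250,164].astype(int))
for v in range(169,183): print(v,s[v,298:320].astype(int).tolist())
E
```

```text
L 142 [120, 116, 110, 107, 107, 97, 73, 49, 39, 39]
L 144 [118, 117, 107, 91, 86, 72, 33, 14, 13, 13]
M 154 [66, 65, 59, 48, 34, 28, 43, 71, 88, 92, 91, 92]
M 155 [66, 66, 57, 43, 29, 22, 35, 61, 77, 78, 78, 76]
R 168 [118, 113, 110, 102, 84, 61, 46, 49, 60, 70]
R 170 [109, 109, 109, 94, 57, 25, 13, 15, 16, 14]
R 172 [108, 110, 109, 97, 71, 39, 24, 15, 14, 13]
block [109 107 106  99  87  86] [93 92 89 80 62 45 42]
169 [102, 87, 80, 80, 80, 81, 82, 84, 87, 89, 86, 76, 71, 76, 87, 94, 92, 92, 94, 98, 100, 102]
170 [108, 92, 83, 80, 81, 84, 86, 90, 92, 92, 84, 68, 55, 61, 80, 92, 93, 92, 94, 98, 103, 106]
171 [117, 99, 86, 82, 82, 85, 91, 93, 94, 92, 80, 59, 44, 57, 80, 91, 94, 92, 94, 100, 103, 106]
172 [122, 110, 91, 79, 76, 76, 84, 89, 94, 89, 72, 50, 42, 60, 81, 94, 95, 92, 95, 99, 103, 104]
173 [126, 118, 99, 79, 63, 62, 72, 84, 89, 84, 64, 44, 47, 67, 88, 94, 97, 94, 95, 97, 97, 101]
174 [129, 125, 110, 87, 63, 54, 66, 82, 88, 81, 58, 44, 54, 76, 91, 97, 97, 96, 96, 96, 96, 98]
175 [131, 127, 120, 100, 72, 50, 60, 78, 81, 70, 51, 45, 61, 84, 94, 99, 100, 97, 97, 96, 96, 97]
176 [131, 131, 126, 109, 79, 51, 51, 65, 67, 56, 40, 44, 70, 93, 102, 102, 98, 95, 95, 93, 95, 96]
177 [131, 130, 124, 105, 74, 45, 39, 46, 48, 40, 37, 48, 74, 103, 109, 104, 98, 94, 87, 85, 89, 93]
178 [129, 127, 116, 92, 61, 40, 36, 35, 35, 33, 34, 46, 73, 99, 108, 104, 94, 86, 75, 68, 77, 89]
179 [118, 111, 95, 70, 49, 36, 33, 35, 35, 33, 34, 39, 58, 82, 95, 95, 89, 78, 59, 53, 63, 83]
180 [103, 90, 71, 55, 43, 36, 34, 33, 34, 34, 33, 36, 43, 61, 78, 85, 80, 63, 47, 45, 64, 90]
181 [95, 81, 68, 56, 47, 38, 35, 33, 35, 32, 34, 34, 38, 48, 66, 73, 64, 49, 43, 57, 87, 111]
182 [96, 86, 72, 59, 47, 37, 34, 33, 33, 34, 28, 35, 35, 42, 54, 55, 47, 45, 49, 74, 105, 131]
```

```bash
python3 -c "
from station import order
print(order.sign_off())"
```

```text
the job is handed in; nothing more can be done
None
```

I handed the job in at about 59 s: the module went from the rack to the mat, was regripped there, and is pressed to the hard stop in the bay with its front away from the chamber; the wheels are set to 4-2-5, and the last pictures put them at about +0.27, −0.26 and +0.58 rad against targets of +0.3, −0.3 and +0.6.

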